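Take the spice caddy apart for washing

ROBOT

A 6-joint arm with a two-finger parallel gripper is mounted at the origin on a cart in front of the work surface, level with it; the furniture and walls round the work are solid. World frame = base frame: x ahead of the robot, y to its left, z up, the work surface at z = 0. Lengths are in mm, angles in rad, forces in N, time in s.
With the tool pointing down it reaches from about 275 to 750 mm from the base axis. Payload 10.2 kg.
Tool frame: the origin (TCP) lies on the centre line of the jaws, within the pads' length; the fingertips stand 19 mm ahead of it and the grasp point (between the pads) is the TCP; x points along the fingers, z is the direction in which the jaws open and shut, and the axes are right-handed (so a half turn about x gives the same grasp; the last joint's range is limited). The gripper opens to 85 mm and grips with 20 to 120 N. Pads are 22 mm wide; open, the fingers measure 114 mm over their backs; the gripper's body (76 mm by 85 mm) begins 54 mm behind the grasp point. The pads swing forward as they close: fully open they stand 13 mm farther back than shut.
Start: joints at [0.914, 0.313, 1.498, -0, 1.331, -0.223], TCP at [220.682, 476.372, 250.294] pointing down, gripper open.
Joint ranges: [-2.94, 2.94], [-0.97, 2.17], [0.19, 2.56], [-1.23, 4.37], [0.02, 3.11], [-2.88, 2.88]. Speed limits (rad/s): [2.39, 2.39, 3.01, 3.14, 3.14, 3.14].

INTERFACE

Orientations are given as a 3x3 rotation matrix whose columns are the frame's x, y, z axes.
In Python, from plant import arm, vision, recognise, masks_of gives the robot as it stands. The module is installed in compiled form; this text tells all that it offers.
- The arm moves only by the shell command python3 -m creep 'ROWS' [FORCE]. ROWS is JSON, a list of rows, each an object with "rot": the turn, a rotation vector about the tool's x, y, z in degrees, a list of three; "travel": the shift along the tool's x, y, z in m, a list of three; "grip": the finger opening in m, from 0 to 0.0854. A call has exactly 8 rows; each row is the pose to reach, as a shift and turn from the pose commanded when the call began, along the tool's axes at that moment; what a row does not reach only later rows make up. A row lasts 1/10 s, in which the tool goes at most 50 mm and 8.59 degrees, less where a joint would pass 70% of its speed; a pose out of reach is approached as far as the arm can. A call with a gripper value outside its range is refused whole. The fingers move at their own pace and stop on an object; FORCE is the grip in N (left out, the last holds). Time passes only in rows, so rows that repeat a pose let the fingers close, or fill a call up. It gives the time, the measured TCP pose, the force and the opening at its end, in the units of the state.
- arm.observe(): the state, without advancing time (a new reading comes with each control period).
- vision.get_image(name): name is "scene" or "side" or "wrist"; returns a dict with "frame" (480x640x3 uint8, red, green, blue), "intrinsics" (3x3 intrinsics, pixels), "D" ([k1, k2, p1, p2, k3] as OpenCV has them; the pictures are not rectified), "R" (3x3) and "t" (3): a world point X has camera coordinates R X + t; the wrist camera has in their place "mount" (4x4, takes a point from camera to tool coordinates, whose origin is the TCP and whose axes are the tool frame's). Camera axes: x right, y down, z forward; pixel columns grow to the right and rows downward; lengths in mm; the calibration is good to about 2 mm. A picture is of the moment at which its call begins: read the wrist's pose just before it. There is no depth.
- arm.finish_job(): hands the job in, once; it reports no verdict.
Trained networks look in the newest picture that a camera, given by its name, has taken for a name from the list of things; names that differ only in an ending like _2 or _b are one class to them, and where a whole thing is asked for, a point or a joint stands for the part that bears it (a point fixed in the world has none). Each returns a list of dicts, best first, with "score" (0 to 1); they miss things now and then, are a little off and sometimes report something else, mostly with a low value. They report only what shows in the picture. A call takes as long as a camera call.
- recognise(camera, thing): "xyz" ([x, y, z] in mm, in world coordinates, good to about 4 mm: the middle of the surface that is visible of it).
- masks_of(camera, thing): "pixels" (480x640 bool, what is visible of it).
The state is a dict: "t": time; "joint_positions": joint angles; "qd": joint speeds; "joint_efforts": joint torques, N m; "position": TCP position; "ee_rot": TCP orientation; "wrist_force": force on the tool from outside, world axes, zero at the start; "moment": the same for the moment, N m; "gripper_width": finger opening in mm.
Only numpy, scipy, OpenCV 4.12 (cv2) and the standard library are available. Lean on these libraries where they do the work, as an engineer would, in place of code of your own. Each camera call takes 0.05 s, during which the arm holds its last target.

TASK

Take the spice caddy apart for washing, working from the outside in: turn the latch a quarter turn counterclockwise so that it lets go of the clear cover, lift the cover off, take out every spice jar and stand it upright in the pine crate, one to a compartment, then lift out the empty rack and after it the drip tray. Cover, rack and drip tray end up side by side on the drying mat, right way up, as they stood in the caddy, each lying flat and none on top of another; the caddy's foot stays where it is, and the mug and the pea tin are left alone.

Things in the scene. Friction and masses are not known exactly. Their poses are not given: they have to be found in the camera images.
- caddy: the caddy's foot, fixed to the worktop: white square plate 150 x 150 mm, 6 mm thick, with a rim up to 14 mm high round the drip tray; origin at the centre of its underside, z up. Drip tray, rack and cover are stacked on it, centred, their axes along its axes. On its +x side, 118 mm from the centre, a steel post 16 mm thick and 126 mm tall carries the latch (and nothing else)
- latch (a joint): the latch: a steel tongue 16 mm wide that reaches 88 mm from the post's axis, with a white grip bar on top. 0 = tongue points at the caddy's centre (caddy -x) and lies 2 mm above the cover, holding it down; positive = turned counterclockwise seen from above; it stops at 1.6 rad, tongue pointing along caddy -y and well clear of the cover. Starts at 0 to 0.2. It turns stiffly (0.06 N m) and stays where it is left
- latch_grip (a point): middle of the latch's grip bar, on the turning axis, 149 mm above the worktop. The bar is 56 mm long, 13 mm thick, 26 mm tall (136 to 162 mm above the worktop), its length along the tongue; this point's x axis lies along the bar, away from the tongue's tip, its z is up
- cover: clear plastic cover, a box open below, 125 x 125 mm, 62 mm tall, 3 mm walls, 200 g, with a white round knob in the middle of its top, 20 mm thick, from 65 to 94 mm above its lower edge; origin at the centre of its lower edge, z up. At the start it stands on the rack plate inside a 5 mm lip, 63 mm above the worktop
- rack: light wooden rack: plate 136 x 136 x 12 mm with four through holes 52 mm wide at (+-33, +-33) mm, on four corner legs 42 mm tall which stand inside the drip tray; in the middle an upright handle whose top 24 mm are a wooden grip 18 mm thick (steel 14 mm thick below), top 108 mm above the feet; 400 g; origin at the centre between the feet, z up. The plate's top is 54 mm above the feet (a lip goes to 59 mm)
- drip_tray: white square tray 136 x 136 mm, 12 mm tall, floor and walls 3 mm, 200 g, with an upright steel knob in its middle, top 40 mm above the tray's underside, 20 mm thick over its top 10 mm and 16 mm below; origin at the centre of its underside, z up. Lowest of the nested parts, on the foot's plate, 6 mm above the worktop
- drying_mat: ribbed dark drying mat, fixed, square, 290 x 290 mm, 8 mm thick; origin at the centre of its underside, x and y along its sides, z up. Big enough for the three parts side by side, two by two
- crate: empty open pine crate with a divider fixed in it, 140 mm (x) by 210 mm (y) outside, walls 8 mm thick and 62 mm tall, floor 6 mm thick, so 124 x 194 mm inside, 600 g, loose; the divider, 4 mm thick and reaching 52 mm above the underside, makes six compartments about 60 x 62 mm, centred at x = +-32 mm and y = -66, 0 or +66 mm; origin at the centre of its underside, z up
- mug: dark mug, 92 x 121 x 94 mm, bystander; origin at the centre of its underside
- pea_tin: food tin, 75 mm across, 58 mm tall, bystander; origin at the centre of its underside
- jar1: spice jar, round, 44 to 45 mm across, 109 mm tall, with a screw cap over its top 20 mm, 110 g; origin at the centre of its underside, z up. It may be absent. At the start it stands on the drip tray in one of the rack's four holes, 55 mm of it showing above the rack plate
- jar2: spice jar, round, 44 to 45 mm across, 100 mm tall, with a screw cap over its top 20 mm, 110 g; origin at the centre of its underside, z up. It may be absent. At the start it stands on the drip tray in one of the rack's four holes, 46 mm of it showing above the rack plate
- jar3: spice jar, round, 44 to 45 mm across, 97 mm tall, with a screw cap over its top 20 mm, 110 g; origin at the centre of its underside, z up. It may be absent. At the start it stands on the drip tray in one of the rack's four holes, 43 mm of it showing above the rack plate
- jar4: spice jar, round, 44 to 45 mm across, 106 mm tall, with a screw cap over its top 20 mm, 110 g; origin at the centre of its underside, z up. It may be absent. At the start it stands on the drip tray in one of the rack's four holes, 52 mm of it showing above the rack plate

How it is judged (in metres and radians):
On the way, in this order (a step that is already met when the one before it is completed fails the run):
1. the latch is turned clear of the cover (value of joint latch above 1.15 rad), for 0.2 s.
2. the cover is off the caddy (horizontal distance between cover and caddy above 0.13 m), for 0.2 s.
3. every spice jar is out of the caddy (horizontal distance between each of jar1, jar2, jar3, jar4 and caddy above 0.13 m), for 0.2 s.
4. the empty rack is off the caddy (horizontal distance between rack and caddy above 0.13 m), for 0.2 s.
5. the drip tray is off the caddy (horizontal distance between drip_tray and caddy above 0.13 m), for 0.2 s.
At the end, for the whole second after the job is handed in: Cover, rack and drip tray rest level (0.08 rad) on the drying mat itself, centres within 95 mm of its centre along both sides; every jar present stands on the floor of the crate, within 0.15 rad of upright; the latch is still open (over 1.15 rad); all at rest, let go (x of cover in the frame of drying_mat between -0.095 and 0.095 m and y of cover in the frame of drying_mat between -0.095 and 0.095 m and z of cover in the frame of drying_mat between 0.002 and 0.014 m and angle between each of cover, rack, drip_tray's own z axis and vertical below 0.08 rad and linear speed of each of cover, rack, drip_tray, jar1, jar2, jar3, jar4 below 0.03 m/s and x of rack in the frame of drying_mat between -0.095 and 0.095 m and y of rack in the frame of drying_mat between -0.095 and 0.095 m and z of rack in the frame of drying_mat between 0.002 and 0.014 m and x of drip_tray in the frame of drying_mat between -0.095 and 0.095 m and y of drip_tray in the frame of drying_mat between -0.095 and 0.095 m and z of drip_tray in the frame of drying_mat between 0.002 and 0.014 m and x of jar1 in the frame of crate between -0.05 and 0.05 m and y of jar1 in the frame of crate between -0.085 and 0.085 m and z of jar1 in the frame of crate between -0.002 and 0.016 m and angle between each of jar1, jar2, jar3, jar4's own z axis and vertical below 0.15 rad and x of jar2 in the frame of crate between -0.05 and 0.05 m and y of jar2 in the frame of crate between -0.085 and 0.085 m and z of jar2 in the frame of crate between -0.002 and 0.016 m and x of jar3 in the frame of crate between -0.05 and 0.05 m and y of jar3 in the frame of crate between -0.085 and 0.085 m and z of jar3 in the frame of crate between -0.002 and 0.016 m and x of jar4 in the frame of crate between -0.05 and 0.05 m and y of jar4 in the frame of crate between -0.085 and 0.085 m and z of jar4 in the frame of crate between -0.002 and 0.016 m and value of joint latch above 1.15 rad and angle between crate's own z axis and vertical below 0.1 rad); the robot touches nothing.
It fails at once if the mug is moved more than 4 cm (distance of mug from where it was at the start of the episode above 0.04 m).
It fails at once if the pea tin is moved more than 4 cm (distance of pea_tin from where it was at the start of the episode above 0.04 m).
Of jar1, jar2, jar3, jar4 only 2 to 4 are there at a start; the rules pass over those that are not, and their reading is None.
At some moment in a run one of crate may be knocked a few centimetres aside while the robot is not near it.
It also fails if it takes over 210 s, if anything falls off the work surface, if the arm or the gripper's body presses on something with over 40 N, if the wrist force passes 120 N, or if a joint passes its speed limit or range.

## Working session

There is one attempt and no reset: what is moved stays moved. The work goes in short steps, Python scripts to look and compute and a shell command to move; the robot and the scene stay as the last step left them, time stands still between calls to the robot, and variables do not carry over. Pictures are saved under pics/ and viewed, and the job is handed in when it is done.

```bash
mkdir -p pics
python3 - <<'E'
from plant import arm, vision, recognise, masks_of
import cv2, numpy as np
s=arm.observe(); print(s['t'],s['position'],s['ee_rot'],s['gripper_width'],s['wrist_force'])
for c in ['scene','side','wrist']:
    d=vision.get_image(c); cv2.imwrite(f'pics/{c}0.png',d['frame'][:,:,::-1])
    print(c,d['intrinsics'],d['D'],d.get('R'),d.get('t'),d.get('mount'))
    for n in ['caddy','latch','cover','rack','drip_tray','drying_mat','crate','mug','pea_tin','jar1','jar2','jar3','jar4']:
        for r in recognise(c,n)[:3]: print(c,n,round(r['score'],2),np.round(r['xyz']))
print(arm.observe()['t'])
E
```

```text
0.0 [220.54595079 476.16346032 249.74499156] [[-7.98177575e-04 -9.07368746e-01  4.20334772e-01]
 [-1.03707857e-03  4.20335431e-01  9.07368200e-01]
 [-9.99999144e-01  2.88320766e-04 -1.27651500e-03]] 85.31429501709 [-0.3238932   0.09132492 -0.44610972]
scene [[539.70553275   0.         318.61678098]
 [  0.         539.70553275 238.58152373]
 [  0.           0.           1.        ]] [-0.11911828  0.          0.          0.          0.        ] [[ 0.84590465 -0.53333272 -0.00123364]
 [-0.2498291  -0.39420147 -0.88441541]
 [ 0.47120138  0.74843931 -0.46669889]] [-459.14608284  244.76232614 1001.75593819] None
scene caddy 0.72 [497. -63.  15.]
scene latch 0.53 [438. -59.  23.]
scene latch 0.47 [548.  42. 136.]
scene cover 0.68 [465. -87.  61.]
scene cover 0.63 [478. -60. 125.]
scene rack 0.57 [462. -86.  63.]
scene drip_tray 0.88 [472. -71.  14.]
scene drying_mat 0.82 [455. 268.   8.]
scene crate 0.66 [ 404. -292.   36.]
scene mug 0.92 [734. 257.  63.]
scene pea_tin 0.64 [721.   1.  44.]
scene jar1 0.64 [492. -98.  28.]
scene jar1 0.5 [437. -58.  22.]
scene jar2 0.64 [492. -98.  28.]
sce
[... 1001 characters left out ...]
[473.  35.  24.]
side jar3 0.39 [542.  -5.  18.]
side jar4 0.6 [473.  35.  24.]
side jar4 0.39 [542.  -5.  18.]
wrist [[339.93141376   0.         318.84041709]
 [  0.         339.93141376 237.66141597]
 [  0.           0.           1.        ]] [-0.04414786  0.          0.          0.          0.        ] None None [[ 8.71335761e-04 -2.76755902e-01  9.60939858e-01 -1.23198191e+02]
 [-4.52184398e-04 -9.60940234e-01 -2.76755601e-01  7.06581550e+01]
 [ 9.99999518e-01 -1.93374960e-04 -9.62446291e-04  4.83981235e-01]
 [ 0.00000000e+00  0.00000000e+00  0.00000000e+00  1.00000000e+00]]
wrist caddy 0.94 [451.  36.   5.]
wrist drip_tray 0.46 [447.  14.  14.]
wrist drying_mat 0.69 [381. 347.   9.]
2.1
```

View pics/scene0.png

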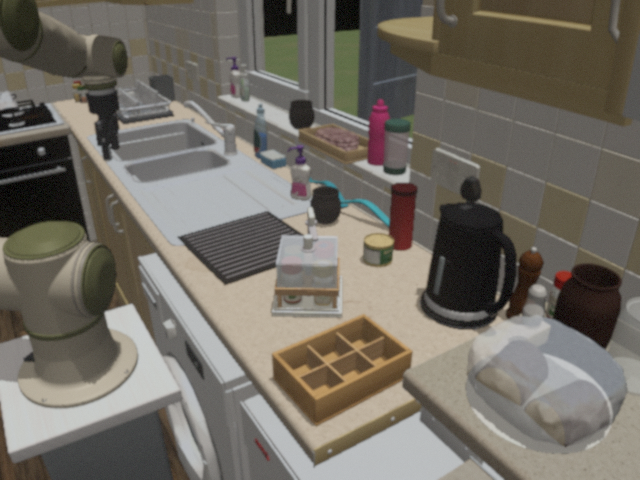

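View pics/side0.png

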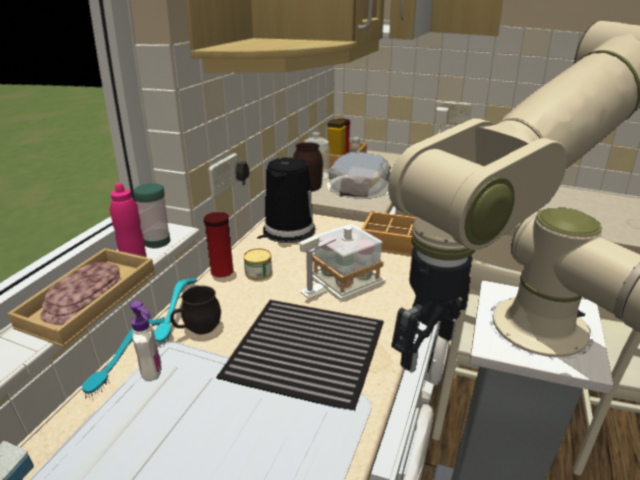

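View pics/wrist0.png

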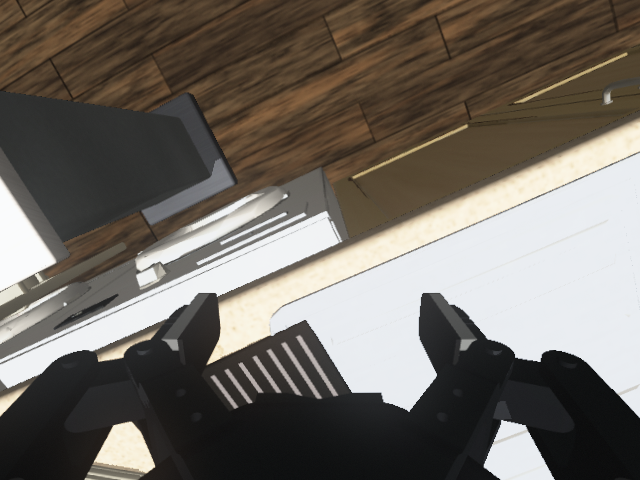

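Run:
```python
import cv2
a=cv2.imread('pics/scene0.png'); b=cv2.imread('pics/side0.png')
cv2.imwrite('pics/sc_c.png',cv2.resize(a[195:320,260:360],None,fx=6,fy=4.8 if 0 else 6,interpolation=cv2.INTER_CUBIC)[:600] if 0 else cv2.resize(a[200:320,255:355],(500,600),interpolation=cv2.INTER_CUBIC))
cv2.imwrite('pics/si_c.png',cv2.resize(b[210:310,290:400],(660,600),interpolation=cv2.INTER_CUBIC))
cv2.imwrite('pics/sc_k.png',cv2.resize(a[310:420,265:420],(775,550),interpolation=cv2.INTER_CUBIC))
```

```text
(no output)
```

View pics/sc_c.png

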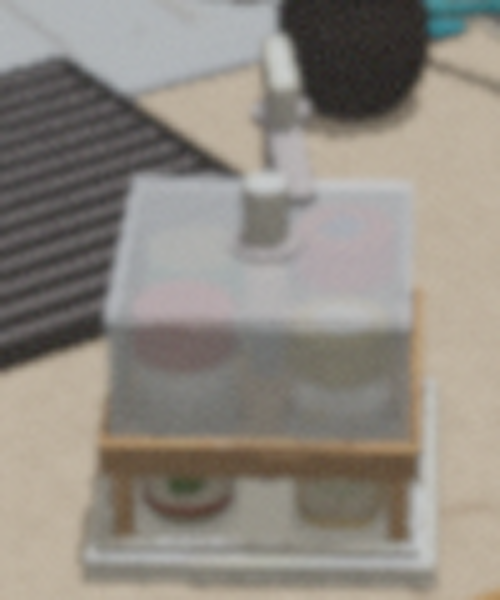

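View pics/si_c.png

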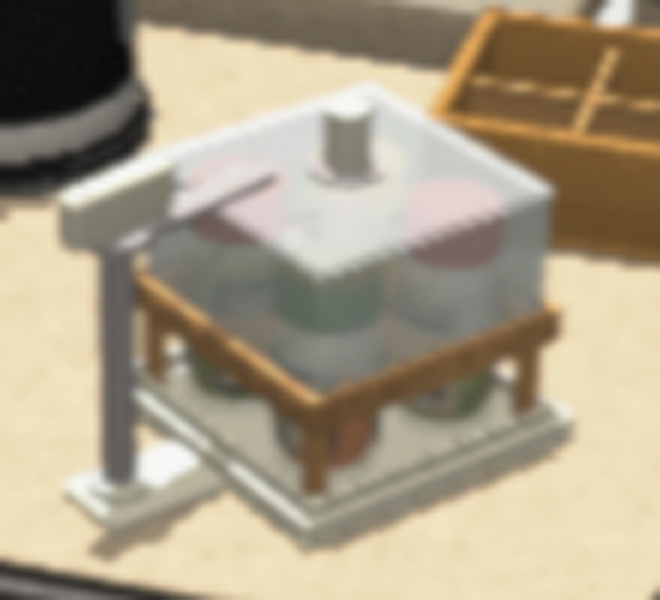

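View pics/sc_k.png

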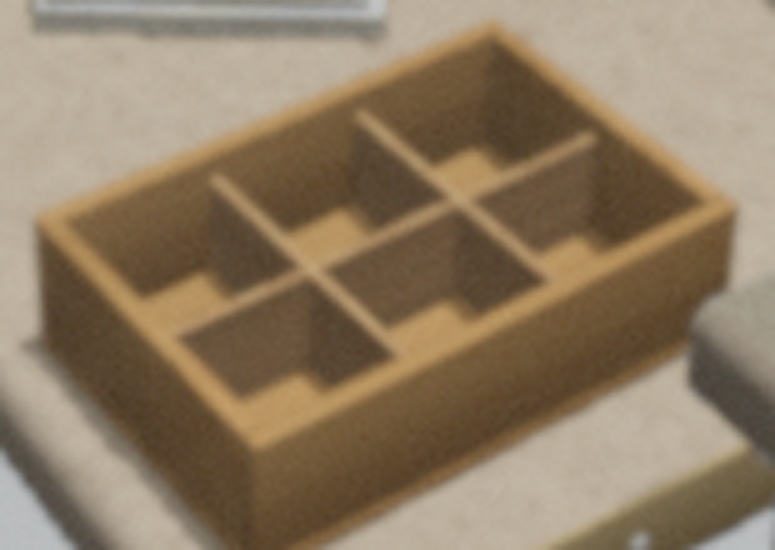

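```bash
cat > h.py <<'E'
import numpy as np, cv2
from scipy.optimize import least_squares
K={'scene':(539.70553275,318.61678098,238.58152373,-0.11911828),'side':(482.11387875,319.0539265,247.42619053,-0.11691574)}
RT={'scene':(np.array([[ 0.84590465,-0.53333272,-0.00123364],[-0.2498291,-0.39420147,-0.88441541],[ 0.47120138,0.74843931,-0.46669889]]),np.array([-459.14608284,244.76232614,1001.75593819])),
'side':(np.array([[-0.93681053,-0.3498253,0.00287758],[-0.17098699,0.45068557,-0.87615408],[0.30520398,-0.8212824,-0.48202256]]),np.array([523.97636813,187.78804095,1115.3313097]))}
WK=(339.93141376,318.84041709,237.66141597,-0.04414786)
M=np.array([[8.71335761e-04,-2.76755902e-01,9.60939858e-01,-1.23198191e+02],[-4.52184398e-04,-9.60940234e-01,-2.76755601e-01,7.06581550e+01],[9.99999518e-01,-1.93374960e-04,-9.62446291e-04,4.83981235e-01],[0,0,0,1]])
def wrist_rt(s):
    T=np.eye(4);T[:3,:3]=s['ee_rot'];T[:3,3]=s['position']
    I=np.linalg.inv(T@M); return I[:3,:3],I[:3,3]
def proj(X,cam,rt=None):
    f,cx,cy,k=K.get(cam,WK); R,t=rt if rt else RT[cam]
    X=np.atleast_2d(X); rv,_=cv2.Rodrigues(R)
    Km=np.array([[f,0,cx],[0,f,cy],[0,0,1.]])
    return cv2.projectPoints(X.astype(float),rv,t.astype(float),Km,np.array([k,0,0,0,0.]))[0].reshape(-1,2)
def ray(uv,cam,z,rt=None):
    f,cx,cy,k=K.get(cam,WK); R,t=rt if rt else RT[cam]
    Km=np.array([[f,0,cx],[0,f,cy],[0,0,1.]])
    p=cv2.undistortPoints(np.array(uv,float).reshape(-1,1,2),Km,np.array([k,0,0,0,0.])).reshape(-1,2)
    o=-R.T@t; d=np.c_[p,np.ones(len(p))]@R
    return o+d*((z-o[2])/d[:,2])[:,None]
def place(p,L):
    c,s=np.cos(p[2]),np.sin(p[2]); L=np.atleast_2d(L).astype(float)
    return np.c_[p[0]+c*L[:,0]-s*L[:,1],p[1]+s*L[:,0]+c*L[:,1],L[:,2]]
def fit(obs,x0):
    # obs: (cam, rt, local xyz, uv)
    def f(p): return np.concatenate([(proj(place(p,o[2]),o[0],o[1])-o[3])[0] for o in obs])
    r=least_squares(f,x0,loss='soft_l1'); return r.x,r.fun.reshape(-1,2)
E
python3 - <<'E'
from h import *
o=[]
for L,c in [((-75,75,0),(85,575)),((-75,-75,0),(435,580)),((0,0,157),(265,180)),((62.5,62.5,125),(135,178)),((62.5,-62.5,125),(413,180)),((-62.5,-62.5,125),(413,325)),((-62.5,62.5,125),(105,318))]:
    o.append(('scene',None,L,(255+c[0]/5,200+c[1]/5)))
for L,c in [((75,75,0),(308,548)),((-75,75,0),(572,432)),((0,0,157),(348,105)),((62.5,62.5,125),(318,278)),((-62.5,62.5,125),(552,192)),((-62.5,-62.5,125),(370,82)),((68,68,68),(318,400)),((-68,68,68),(557,312)),((68,-68,68),(135,275))]:
    o.append(('side',None,L,(290+c[0]/6,210+c[1]/6)))
p,r=fit(o,[478,-20,1.0]); print('caddy',p.round(3)); print(r.round(1).tolist())
ang=p[2]; 
post=place(p,[(118,0,149)]);print('post',post)
for cam,c in [('scene',(255+280/5,200+65/5))]: print(ray([c],'scene',155))
o=[]
for L,c in [((-70,105,62),(38,218)),((-70,-105,62),(493,25)),((70,-105,62),(735,205)),((70,105,62),(258,440))]:
    X=ray([(265+c[0]/5,310+c[1]/5)],'scene',62); print(X.round())
E
```

```text
caddy [495.166 -33.678   0.978]
[[-0.1, 2.6], [0.4, 2.9], [-0.1, 0.4], [-0.5, 0.2], [-0.2, 0.5], [-0.2, 0.1], [-0.0, 0.6], [-0.5, 1.5], [0.1, 1.7], [-0.3, 0.3], [0.1, -0.4], [-0.1, -0.2], [-0.7, 0.4], [-0.9, 1.0], [0.6, -0.6], [-2.1, -0.6]]
post [[561.0690402   64.20276794 149.        ]]
[[563.60820745  65.59546083 155.        ]]
[[ 304. -226.   62.]]
[[ 509. -219.   62.]]
[[ 517. -353.   62.]]
[[ 312. -360.   62.]]
```

```bash
cat >> h.py <<'E'
def go(x,y,z,yaw,s=None):
    """tool-frame travel (m) and rotvec (deg) to reach tool-down pose, tool z at yaw deg"""
    from plant import arm
    from scipy.spatial.transform import Rotation as Ro
    s=s or arm.observe(); R=np.array(s['ee_rot']); a=np.radians(yaw)
    X=np.array([0,0,-1.]);Z=np.array([np.cos(a),np.sin(a),0]);Y=np.cross(Z,X)
    T=np.c_[X,Y,Z]; d=R.T@(np.array([x,y,z])-s['position'])/1000
    rv=Ro.from_matrix(R.T@T).as_rotvec(degrees=True)
    print('t',round(s['t'],2),'pos',np.round(s['position'],1),'yaw',round(float(np.degrees(np.arctan2(R[1,2],R[0,2]))),1),'w',round(s['gripper_width'],1),'F',np.round(s['wrist_force'],1))
    print('  travel',d.round(4).tolist(),'rot',rv.round(2).tolist())
E
python3 - <<'E'
from h import *
a=ray([(290+75/6,210+195/6)],'side',162);b=ray([(290+168/6,210+155/6)],'side',162)
print(a,b,np.degrees(np.arctan2(*(a-b)[0][[1,0]])))
go(561,64,260,-34)
E
```

```text
[[568.6183455   88.18076373 162.        ]] [[546.4058197   43.21704303 162.        ]] 63.710169424959865
t 2.1 pos [220.7 476.4 250.3] yaw 65.1 w 85.4 F [1.2 0.3 0.1]
  travel [-0.0097, -0.4821, -0.2311] rot [99.15, -0.0, -0.0]
```

```bash
python3 -m creep '[{"rot":[92,0,0],"travel":[-0.03,-0.482,-0.231],"grip":0.05},{"rot":[92,0,0],"travel":[-0.03,-0.482,-0.231],"grip":0.05},{"rot":[92,0,0],"travel":[-0.03,-0.482,-0.231],"grip":0.05},{"rot":[92,0,0],"travel":[-0.03,-0.482,-0.231],"grip":0.05},{"rot":[92,0,0],"travel":[-0.03,-0.482,-0.231],"grip":0.05},{"rot":[92,0,0],"travel":[-0.03,-0.482,-0.231],"grip":0.05},{"rot":[92,0,0],"travel":[-0.03,-0.482,-0.231],"grip":0.05},{"rot":[92,0,0],"travel":[-0.03,-0.482,-0.231],"grip":0.05}]' 
python3 -c "
from h import *;go(561,64,270,-27)"
```

```text
t: 2.9
position: [475.9, 166.5, 273.0]
ee_rot: [[0.0, 0.069, 0.998], [0.0, 0.998, -0.069], [-1.0, 0.0, 0.0]]
wrist_force: [0.6, 0.6, -0.4]
gripper_width: 50.4
t 2.9 pos [475.9 166.5 273. ] yaw -4.0 w 50.4 F [ 0.6  0.6 -0.4]
  travel [0.0031, -0.0964, 0.092] rot [23.02, 0.02, -0.01]
```

```bash
python3 -m creep '[{"rot":[23,0,0],"travel":[0.003,-0.0964,0.092],"grip":0.05},{"rot":[23,0,0],"travel":[0.003,-0.0964,0.092],"grip":0.05},{"rot":[23,0,0],"travel":[0.003,-0.0964,0.092],"grip":0.05},{"rot":[23,0,0],"travel":[0.003,-0.0964,0.092],"grip":0.05},{"rot":[23,0,0],"travel":[0.003,-0.0964,0.092],"grip":0.05},{"rot":[23,0,0],"travel":[0.003,-0.0964,0.092],"grip":0.05},{"rot":[23,0,0],"travel":[0.003,-0.0964,0.092],"grip":0.05},{"rot":[23,0,0],"travel":[0.003,-0.0964,0.092],"grip":0.05}]'
cat >> h.py <<'E'
def wpic(name,draw=None,cam='wrist',crop=None):
    from plant import arm,vision
    s=arm.observe(); rt=wrist_rt(s) if cam=='wrist' else RT[cam]
    im=vision.get_image(cam)['frame'][:,:,::-1].copy()
    for X in (draw if draw is not None else []):
        u=proj(X,cam,rt)[0]; cv2.circle(im,tuple(int(round(v)) for v in u),3,(0,255,0),1)
    if crop:
        x0,y0,x1,y1=crop; k=min(800/(x1-x0),600/(y1-y0)); im=cv2.resize(im[y0:y1,x0:x1],None,fx=k,fy=k,interpolation=cv2.INTER_CUBIC)
    cv2.imwrite(f'pics/{name}.png',im); return rt
E
python3 - <<'E'
from h import *
p=[495.2,-33.7,.978]
q=[561.1,64.2,.978+.13]
wpic('w1',np.r_[place(q,[(28,6.5,162),(28,-6.5,162),(-28,6.5,162),(-28,-6.5,162),(-88,0,130)]),place(p,[(0,0,157),(62.5,62.5,125),(62.5,-62.5,125)])])
go(561,64,270,-27)
E
```

```text
t: 3.7
position: [560.3, 67.1, 270.0]
ee_rot: [[0.0, 0.447, 0.895], [-0.0, 0.895, -0.447], [-1.0, 0.0, 0.0]]
wrist_force: [-0.7, 0.2, -0.9]
gripper_width: 50.1
t 3.75 pos [560.4  67.  270. ] yaw -26.5 w 50.1 F [-0.1 -0.7  0.1]
  travel [-0.0, -0.0024, 0.0019] rot [0.46, 0.02, -0.01]
```

View pics/w1.png

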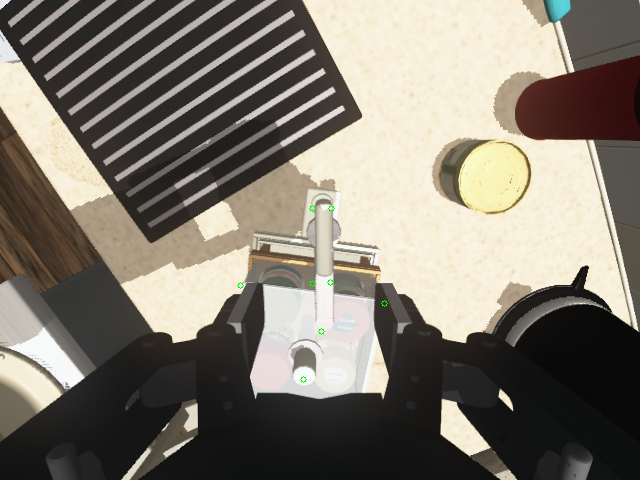

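```bash
python3 -m creep '[{"rot":[0,0,0],"travel":[0.05,-0.002,0.002],"grip":0.05},{"rot":[0,0,0],"travel":[0.1,-0.002,0.002],"grip":0.05},{"rot":[0,0,0],"travel":[0.112,-0.002,0.002],"grip":0.05},{"rot":[0,0,0],"travel":[0.112,-0.002,0.002],"grip":0.05},{"rot":[0,0,0],"travel":[0.112,-0.002,0.002],"grip":0.0},{"rot":[0,0,0],"travel":[0.112,-0.002,0.002],"grip":0.0},{"rot":[0,0,0],"travel":[0.112,-0.002,0.002],"grip":0.0},{"rot":[0,0,0],"travel":[0.112,-0.002,0.002],"grip":0.0}]' 40
python3 -c "
from h import *;go(561,64,158,62)"
```

```text
t: 4.55
position: [562.6, 63.6, 159.9]
ee_rot: [[0.004, 0.448, 0.894], [-0.0, 0.894, -0.448], [-1.0, 0.001, 0.004]]
wrist_force: [-0.3, -0.2, 6.9]
gripper_width: 12.1
t 4.55 pos [562.6  63.6 159.9] yaw -26.6 w 12.1 F [-0.3 -0.2  6.9]
  travel [0.0019, -0.0004, -0.0016] rot [-88.6, 0.25, 0.11]
```

```bash
python3 -m creep '[{"rot":[-8,0,0],"travel":[0,0,0],"grip":0.0},{"rot":[-16,0,0],"travel":[0,0,0],"grip":0.0},{"rot":[-24,0,0],"travel":[0,0,0],"grip":0.0},{"rot":[-32,0,0],"travel":[0,0,0],"grip":0.0},{"rot":[-40,0,0],"travel":[0,0,0],"grip":0.0},{"rot":[-48,0,0],"travel":[0,0,0],"grip":0},{"rot":[-56,0,0],"travel":[0,0,0],"grip":0},{"rot":[-56,0,0],"travel":[0,0,0],"grip":0}]' 60
python3 -m creep '[{"rot":[-8,0,0],"travel":[0,0,0],"grip":0.0},{"rot":[-16,0,0],"travel":[0,0,0],"grip":0.0},{"rot":[-24,0,0],"travel":[0,0,0],"grip":0.0},{"rot":[-24,0,0],"travel":[0,0,0],"grip":0.0},{"rot":[-24,0,0],"travel":[0,0,0],"grip":0.06},{"rot":[-24,0,0],"travel":[0,0,0],"grip":0.06},{"rot":[-24,0,0],"travel":[0,0,0],"grip":0.06},{"rot":[-24,0,0],"travel":[-0.05,0,0],"grip":0.06}]'
python3 -c "
from h import *;go(495,-34,270,56)"
```

```text
t: 5.35
position: [563.8, 63.6, 160.0]
ee_rot: [[0.008, -0.494, 0.869], [-0.0, 0.869, 0.494], [-1.0, -0.004, 0.007]]
wrist_force: [7.9, 2.0, 1.7]
gripper_width: 11.7
t: 6.15
position: [559.0, 63.8, 203.0]
ee_rot: [[-0.012, -0.802, 0.597], [0.001, 0.597, 0.803], [-1.0, 0.01, -0.006]]
wrist_force: [0.9, -0.4, 0.4]
gripper_width: 59.8
t 6.15 pos [559.   63.8 203. ] yaw 53.4 w 59.8 F [ 0.9 -0.4  0.4]
  travel [-0.0663, -0.0063, -0.1171] rot [-2.63, -0.35, -0.6]
```

```bash
python3 -m creep '[{"rot":[-2.6,-0.3,-0.6],"travel":[-0.03,0.004,-0.04],"grip":0.06},{"rot":[-2.6,-0.3,-0.6],"travel":[-0.066,0.006,-0.117],"grip":0.06},{"rot":[-2.6,-0.3,-0.6],"travel":[-0.066,-0.006,-0.117],"grip":0.06},{"rot":[-2.6,-0.3,-0.6],"travel":[-0.066,-0.006,-0.117],"grip":0.06},{"rot":[-2.6,-0.3,-0.6],"travel":[-0.066,-0.006,-0.117],"grip":0.06},{"rot":[-2.6,-0.3,-0.6],"travel":[-0.066,-0.006,-0.117],"grip":0.06},{"rot":[-2.6,-0.3,-0.6],"travel":[-0.066,-0.006,-0.117],"grip":0.06},{"rot":[-2.6,-0.3,-0.6],"travel":[-0.066,-0.006,-0.117],"grip":0.06}]'
python3 - <<'E'
from h import *
p=[495.2,-33.7,.978]
wpic('w2',np.r_[place(p,[(0,0,157),(62.5,62.5,125),(62.5,-62.5,125),(118,0,162),(-62.5,62.5,125),(-62.5,-62.5,125)])])
go(495.2,-33.7,270,56)
a=cv2.imread('pics/scene0.png'); b=cv2.imread('pics/side0.png')
A=cv2.resize(a[205:285,175:315],(700,400),interpolation=cv2.INTER_CUBIC)
B=cv2.resize(b[295:410,215:390],(700,460),interpolation=cv2.INTER_CUBIC)
cv2.imwrite('pics/matA.png',A);cv2.imwrite('pics/matB.png',B)
E
```

```text
t: 6.95
position: [496.7, -33.2, 273.2]
ee_rot: [[0.011, -0.83, 0.558], [-0.001, 0.558, 0.83], [-1.0, -0.01, 0.005]]
wrist_force: [-0.3, -0.3, 0.6]
gripper_width: 60.2
t 7.0 pos [496.7 -33.3 273.3] yaw 56.0 w 60.2 F [0.3 0.1 0.3]
  travel [0.0033, 0.001, -0.0012] rot [0.04, 0.28, 0.56]
```

View pics/w2.png

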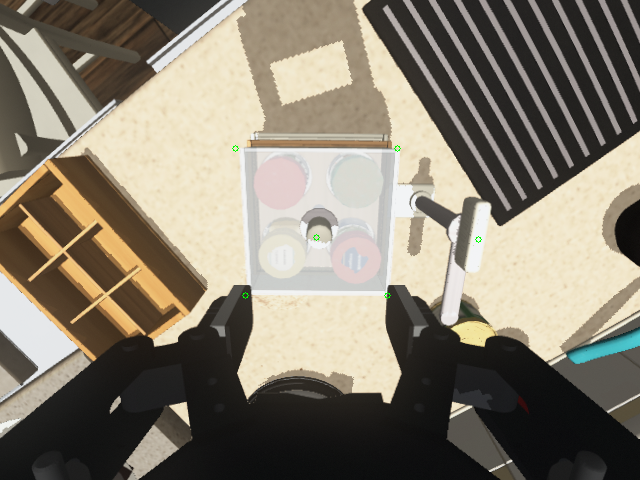

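View pics/matA.png

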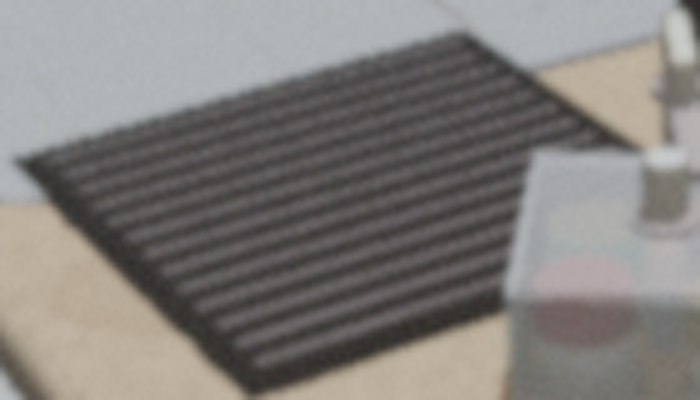

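View pics/matB.png

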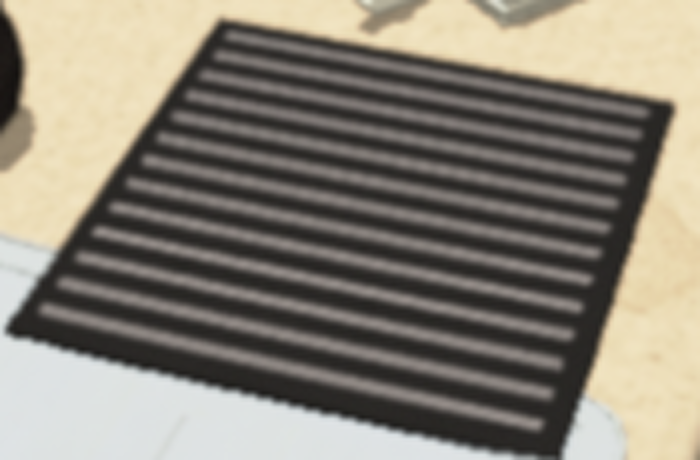

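```bash
python3 -m creep '[{"rot":[0,0.3,0.6],"travel":[0.05,0.001,0],"grip":0.06},{"rot":[0,0.3,0.6],"travel":[0.1,0.001,0],"grip":0.06},{"rot":[0,0.3,0.6],"travel":[0.123,0.001,0],"grip":0.06},{"rot":[0,0.3,0.6],"travel":[0.123,0.001,0],"grip":0.06},{"rot":[0,0.3,0.6],"travel":[0.123,0.001,0],"grip":0.0},{"rot":[0,0.3,0.6],"travel":[0.123,0.001,0],"grip":0.0},{"rot":[0,0.3,0.6],"travel":[0.123,0.001,0],"grip":0.0},{"rot":[0,0.3,0.6],"travel":[0.123,0.001,0],"grip":0.0}]'  40
python3 - <<'E'
from h import *
go(495.2,-33.7,270,56)
o=[]
m=lambda c:(175+c[0]/5,205+c[1]/5)
n=lambda c:(215+c[0]/4,295+c[1]/4)
for z in (8,):
    print(ray([m((20,160)),m((462,35)),m((250,390))],'scene',z).round(1))
    print(ray([n((8,330)),n((222,20)),n((673,104)),n((560,458))],'side',z).round(1))
E
```

```text
t: 7.8
position: [498.0, -33.6, 152.4]
ee_rot: [[0.003, -0.829, 0.559], [-0.001, 0.559, 0.829], [-1.0, -0.003, 0.001]]
wrist_force: [-0.4, 0.6, 6.6]
gripper_width: 18.6
t 7.8 pos [498.  -33.6 152.4] yaw 56.0 w 18.6 F [-0.4  0.6  6.6]
  travel [-0.1176, 0.0019, -0.0016] rot [-0.01, 0.05, 0.18]
[[343.5 396.2   8. ]
 [621.3 409.    8. ]
 [357.  114.2   8. ]]
[[623.2 417.5   8. ]
 [639.2 132.    8. ]
 [355.3 116.3   8. ]
 [338.8 398.8   8. ]]
```

```bash
python3 -m creep '[{"rot":[0,0,0],"travel":[-0.02,0,0],"grip":0.0},{"rot":[0,0,0],"travel":[-0.05,0,0],"grip":0.0},{"rot":[0,0,0],"travel":[-0.08,0,0],"grip":0.0},{"rot":[0,0,0],"travel":[-0.11,0,0],"grip":0.0},{"rot":[0,0,0],"travel":[-0.14,0,0],"grip":0.0},{"rot":[0,0,0],"travel":[-0.14,0,0],"grip":0.0},{"rot":[0,0,0],"travel":[-0.14,0,0],"grip":0.0},{"rot":[0,0,0],"travel":[-0.14,0,0],"grip":0.0}]'
python3 - <<'E'
from h import *
m=(489.5,264,np.radians(3)); q=place(m,[(76,76,0),(76,-76,0),(-76,76,0)]);print(q)
wpic('s1',None,'side')
go(q[0,0],q[0,1],285,93)
E
```

```text
t: 8.6
position: [496.8, -33.3, 289.6]
ee_rot: [[-0.002, -0.829, 0.559], [0.0, 0.559, 0.829], [-1.0, 0.002, -0.001]]
wrist_force: [0.3, 0.0, -1.6]
gripper_width: 18.6
[[561.41831197 343.87337732   0.        ]
 [569.37337732 192.08168803   0.        ]
 [409.62662268 335.91831197   0.        ]]
t 8.65 pos [496.8 -33.3 289.5] yaw 56.0 w 18.6 F [ 0.3  0.5 -1.9]
  travel [0.0045, 0.1574, 0.3488] rot [-37.01, -0.01, -0.13]
```

View pics/s1.png

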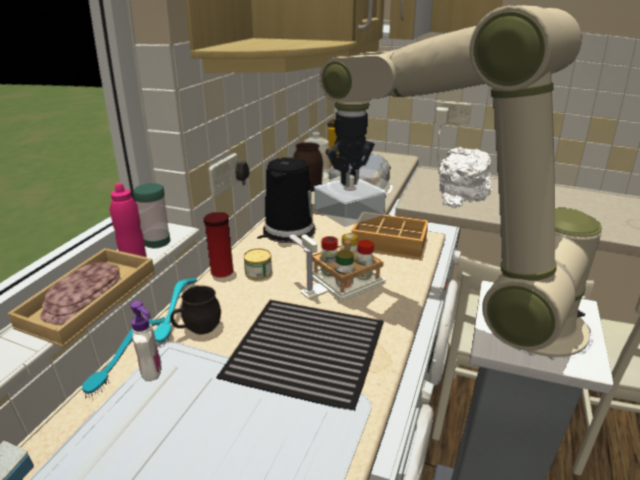

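The cover hangs level from the gripper (350,195); four jars stand in the rack at (330-365,240-262). The latch is open. Next the cover goes over the mat.

```bash
python3 -m creep '[{"rot":[-5,0,0],"travel":[0,0.02,0.044],"grip":0.0},{"rot":[-10,0,0],"travel":[0,0.04,0.088],"grip":0.0},{"rot":[-16,0,0],"travel":[0,0.06,0.132],"grip":0.0},{"rot":[-22,0,0],"travel":[0,0.08,0.176],"grip":0.0},{"rot":[-28,0,0],"travel":[0,0.1,0.22],"grip":0.0},{"rot":[-33,0,0],"travel":[0,0.12,0.265],"grip":0.0},{"rot":[-37,0,0],"travel":[0.004,0.14,0.308],"grip":0.0},{"rot":[-37,0,0],"travel":[0.004,0.1574,0.349],"grip":0.0}]'
python3 - <<'E'
from h import *
go(561.4,343.9,99,93)
E
```

```text
t: 9.45
position: [561.5, 346.1, 284.8]
ee_rot: [[-0.003, -0.998, -0.055], [-0.001, -0.055, 0.999], [-1.0, 0.003, -0.001]]
wrist_force: [0.4, -0.6, -1.4]
gripper_width: 18.5
t 9.45 pos [561.5 346.1 284.8] yaw 93.1 w 18.5 F [ 0.4 -0.6 -1.4]
  travel [0.1858, -0.0003, -0.002] rot [0.14, -0.06, -0.15]
```

```bash
python3 -m creep '[{"rot":[0,0,0],"travel":[0.04,0,-0.002],"grip":0.0},{"rot":[0,0,0],"travel":[0.08,0,-0.002],"grip":0.0},{"rot":[0,0,0],"travel":[0.12,0,-0.002],"grip":0.0},{"rot":[0,0,0],"travel":[0.15,0,-0.002],"grip":0.0},{"rot":[0,0,0],"travel":[0.165,0,-0.002],"grip":0.0},{"rot":[0,0,0],"travel":[0.175,0,-0.002],"grip":0.0},{"rot":[0,0,0],"travel":[0.175,0,-0.002],"grip":0.0},{"rot":[0,0,0],"travel":[0.175,0,-0.002],"grip":0.0}]'
python3 - <<'E'
from h import *
m=(489.5,264,np.radians(3))
wpic('s2',place(m,[(145,145,8),(145,-145,8),(-145,145,8),(-145,-145,8)]),'side')
go(561.4,343.9,98,93)
E
```

```text
t: 10.25
position: [562.6, 342.1, 113.0]
ee_rot: [[0.002, -0.999, -0.052], [0.001, -0.052, 0.999], [-1.0, -0.002, 0.0]]
wrist_force: [0.2, 0.4, -2.2]
gripper_width: 18.5
t 10.3 pos [562.7 342.1 113.2] yaw 93.0 w 18.4 F [-0.8 -0.3 -1.8]
  travel [0.0152, 0.0013, 0.0018] rot [-0.01, 0.03, 0.14]
```

View pics/s2.png

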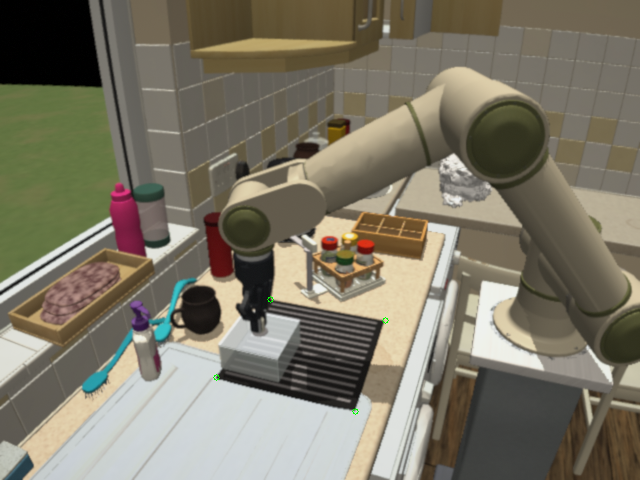

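```bash
python3 -m creep '[{"rot":[0,0,0],"travel":[0.007,0,0.001],"grip":0.0},{"rot":[0,0,0],"travel":[0.013,0,0.001],"grip":0.0},{"rot":[0,0,0],"travel":[0.016,0,0.001],"grip":0.0},{"rot":[0,0,0],"travel":[0.016,0,0.001],"grip":0.0},{"rot":[0,0,0],"travel":[0.016,0,0.001],"grip":0.06},{"rot":[0,0,0],"travel":[0.016,0,0.001],"grip":0.06},{"rot":[0,0,0],"travel":[0.016,0,0.001],"grip":0.06},{"rot":[0,0,0],"travel":[-0.03,0,0.001],"grip":0.06}]'
python3 - <<'E'
from h import *
# above caddy to view jars
go(440,60,330,11)
E
```

```text
t: 11.1
position: [559.5, 341.8, 135.8]
ee_rot: [[-0.011, -0.999, -0.052], [-0.005, -0.052, 0.999], [-1.0, 0.012, -0.004]]
wrist_force: [1.1, 0.5, 0.6]
gripper_width: 60.0
t 11.1 pos [559.5 341.8 135.8] yaw 93.0 w 60.0 F [1.1 0.5 0.6]
  travel [-0.1915, 0.1362, -0.276] rot [81.98, -0.67, -0.38]
```

```bash
python3 -c "
from h import *
go(496,-33,290,11)"; python3 -m creep '[{"rot":[0,-0.7,-0.4],"travel":[-0.05,0,0],"grip":0.06},{"rot":[0,-0.7,-0.4],"travel":[-0.1,0,0],"grip":0.06},{"rot":[10,-0.7,-0.4],"travel":[-0.15,0.03,-0.03],"grip":0.06},{"rot":[20,-0.7,-0.4],"travel":[-0.15,0.03,-0.07],"grip":0.06},{"rot":[30,-0.7,-0.4],"travel":[-0.15,0.04,-0.12],"grip":0.06},{"rot":[40,-0.7,-0.4],"travel":[-0.15,0.05,-0.17],"grip":0.06},{"rot":[50,-0.7,-0.4],"travel":[-0.15,0.06,-0.22],"grip":0.06},{"rot":[60,-0.7,-0.4],"travel":[-0.15,0.06,-0.26],"grip":0.06}]'; python3 -c "
from h import *
go(496,-33,290,11)"
```

```text
t 11.1 pos [559.5 341.8 135.8] yaw 93.0 w 60.0 F [1.1 0.5 0.6]
  travel [-0.1517, 0.0847, -0.3716] rot [81.98, -0.67, -0.38]
t: 11.9
position: [514.7, 78.2, 291.9]
ee_rot: [[0.011, -0.657, 0.754], [0.008, 0.754, 0.657], [-1.0, -0.001, 0.013]]
wrist_force: [1.7, 0.9, 0.4]
gripper_width: 60.2
t 11.9 pos [514.7  78.2 291.9] yaw 41.1 w 60.2 F [1.7 0.9 0.4]
  travel [0.0008, -0.0716, -0.0871] rot [30.06, 0.77, -0.13]
```

```bash
python3 -m creep '[{"rot":[30,0.8,0],"travel":[0,-0.072,-0.087],"grip":0.06},{"rot":[30,0.8,0],"travel":[0,-0.072,-0.087],"grip":0.06},{"rot":[30,0.8,0],"travel":[0,-0.072,-0.087],"grip":0.06},{"rot":[30,0.8,0],"travel":[0,-0.072,-0.087],"grip":0.06},{"rot":[30,0.8,0],"travel":[0,-0.072,-0.087],"grip":0.06},{"rot":[30,0.8,0],"travel":[0,-0.072,-0.087],"grip":0.06},{"rot":[30,0.8,0],"travel":[0,-0.072,-0.087],"grip":0.06},{"rot":[30,0.8,0],"travel":[0,-0.072,-0.087],"grip":0.06}]'
python3 - <<'E'
from h import *
from plant import recognise
p=[496,-33,.978]
rt=wpic('w3',place(p,[(0,0,117),(33,33,113),(33,-33,113),(-33,33,113),(-33,-33,113)]))
for r in recognise('wrist','jar1'): print(round(r['score'],2),np.round(r['xyz'],1))
for r in recognise('wrist','rack'): print(round(r['score'],2),np.round(r['xyz'],1))
print(place(p,[(33,33,0),(33,-33,0),(-33,33,0),(-33,-33,0)]).round(1))
go(496,-33,290,11)
E
```

```text
t: 12.7
position: [498.1, -31.0, 290.6]
ee_rot: [[-0.002, -0.2, 0.98], [0.002, 0.98, 0.2], [-1.0, 0.002, -0.001]]
wrist_force: [0.3, 0.2, -0.2]
gripper_width: 59.9
0.93 [503.  -69.2 109.4]
0.74 [539.5 -23.7 120.6]
0.69 [485.8  18.6 102. ]
0.6 [454.4 -34.1 113.7]
0.71 [491.8 -16.1  62.5]
[[487.1  12.8   0. ]
 [541.8 -24.1   0. ]
 [450.2 -41.9   0. ]
 [504.9 -78.8   0. ]]
t 12.85 pos [498.1 -31.2 290.6] yaw 11.5 w 59.9 F [ 0.1 -0.4 -0.5]
  travel [0.0006, -0.0014, -0.0024] rot [0.47, -0.07, -0.12]
```

View pics/w3.png

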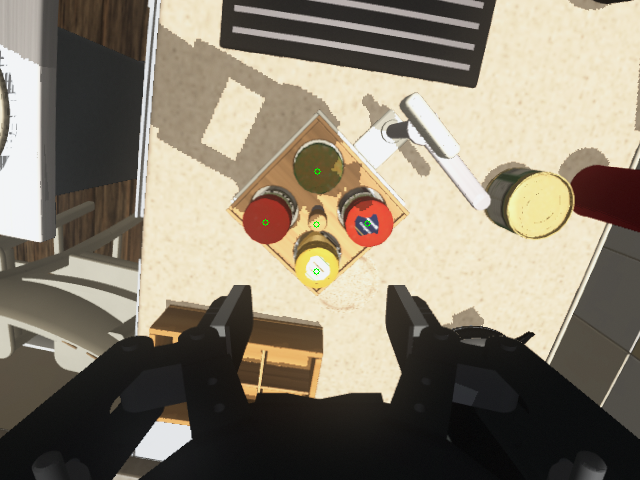

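```bash
python3 -c "
from h import *
go(488,14,98,11)"; python3 -m creep '[{"rot":[0,0,0],"travel":[0,0.046,-0.001],"grip":0.067},{"rot":[0,0,0],"travel":[0.04,0.046,-0.001],"grip":0.067},{"rot":[0,0,0],"travel":[0.08,0.046,-0.001],"grip":0.067},{"rot":[0,0,0],"travel":[0.12,0.046,-0.001],"grip":0.067},{"rot":[0,0,0],"travel":[0.15,0.046,-0.001],"grip":0.067},{"rot":[0,0,0],"travel":[0.16,0.046,-0.001],"grip":0.067},{"rot":[0,0,0],"travel":[0.16,0.046,-0.001],"grip":0.067},{"rot":[0,0,0],"travel":[0.16,0.046,-0.001],"grip":0.067}]'; python3 -c "
from h import *
wpic('w4')
go(488,14,98,11)"
```

```text
t 12.85 pos [498.1 -31.2 290.6] yaw 11.5 w 59.9 F [ 0.1 -0.4 -0.5]
  travel [0.1927, 0.0459, -0.0006] rot [0.47, -0.07, -0.12]
t: 13.65
position: [488.5, 13.6, 132.1]
ee_rot: [[0.001, -0.198, 0.98], [0.001, 0.98, 0.198], [-1.0, 0.001, 0.001]]
wrist_force: [0.5, -0.3, -0.4]
gripper_width: 66.9
t 13.7 pos [488.6  13.6 132.3] yaw 11.4 w 66.8 F [-0.4  0.5  0.3]
  travel [0.0343, 0.0005, -0.0006] rot [0.43, 0.08, -0.06]
```

View pics/w4.png

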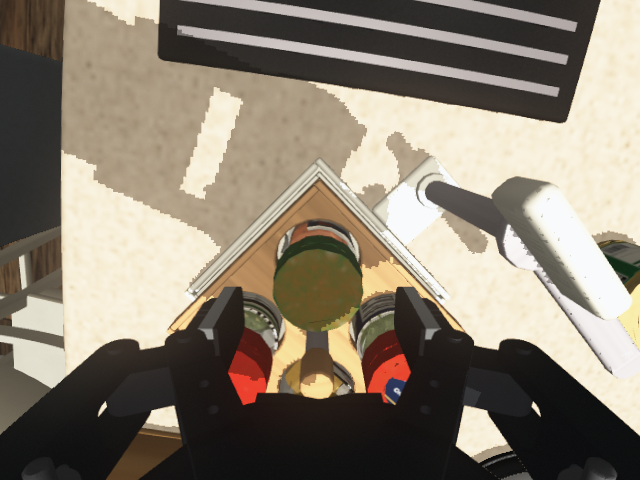

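```bash
python3 -m creep '[{"rot":[0,0,0],"travel":[0.015,0,0],"grip":0.067},{"rot":[0,0,0],"travel":[0.034,0,0],"grip":0.067},{"rot":[0,0,0],"travel":[0.034,0,0],"grip":0.067},{"rot":[0,0,0],"travel":[0.034,0,0],"grip":0.03},{"rot":[0,0,0],"travel":[0.034,0,0],"grip":0.03},{"rot":[0,0,0],"travel":[0.034,0,0],"grip":0.03},{"rot":[0,0,0],"travel":[0.034,0,0],"grip":0.03},{"rot":[0,0,0],"travel":[0.01,0,0],"grip":0.03}]' 40
python3 -m creep '[{"rot":[0,0,0],"travel":[-0.04,0,0],"grip":0.03},{"rot":[0,0,0],"travel":[-0.08,0,0],"grip":0.03},{"rot":[0,0,0],"travel":[-0.12,0,0],"grip":0.03},{"rot":[0,0,0],"travel":[-0.15,0,0],"grip":0.03},{"rot":[0,0,0],"travel":[-0.15,0,0],"grip":0.03},{"rot":[0,0,0],"travel":[-0.15,0,0],"grip":0.03},{"rot":[0,0,0],"travel":[-0.15,0,0],"grip":0.03},{"rot":[0,0,0],"travel":[-0.15,0,0],"grip":0.03}]'
python3 - <<'E'
from h import *
wpic('sc1',None,'scene',(230,190,430,340)); wpic('sc2',None,'scene',(250,300,430,430))
go(410,-200,255,2)
E
```

```text
t: 14.5
position: [486.7, 14.0, 119.9]
ee_rot: [[-0.005, -0.198, 0.98], [0.003, 0.98, 0.198], [-1.0, 0.004, -0.004]]
wrist_force: [-0.5, -0.3, -0.6]
gripper_width: 43.4
t: 15.3
position: [487.5, 13.6, 269.6]
ee_rot: [[-0.004, -0.198, 0.98], [0.002, 0.98, 0.198], [-1.0, 0.003, -0.003]]
wrist_force: [0.2, -0.8, -0.4]
gripper_width: 43.4
t 15.4 pos [487.7  13.6 269.9] yaw 11.4 w 43.9 F [ 0.8  0.3 -2. ]
  travel [0.0147, -0.194, -0.1184] rot [9.42, -0.16, -0.15]
```

View pics/sc1.png

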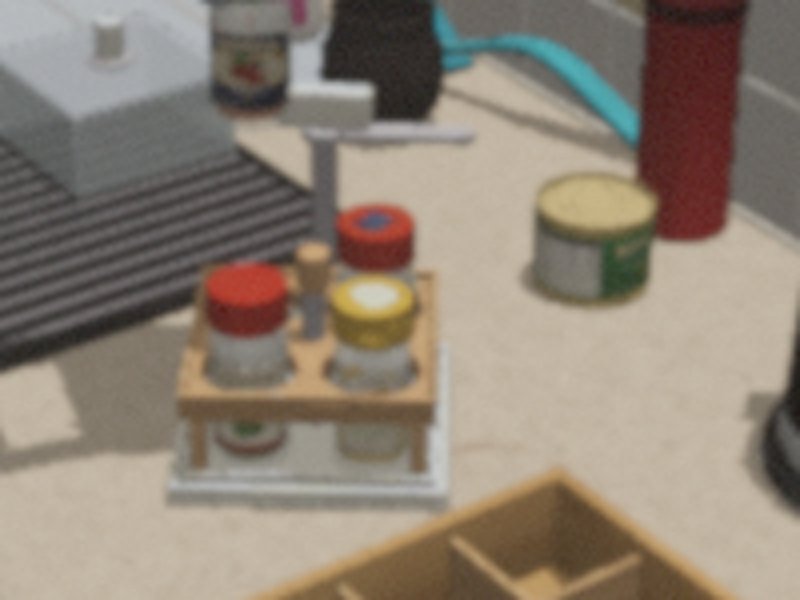

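View pics/sc2.png

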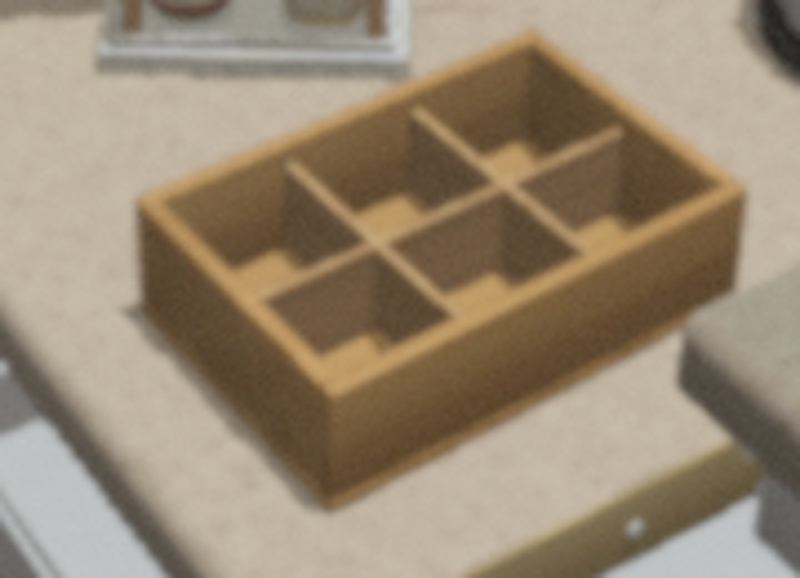

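```bash
cat >> h.py <<'E'
def crate(cs,k,x0,y0):
    uv=[(x0+a/k,y0+b/k) for a,b in cs]
    o=[('scene',None,L,u) for L,u in zip([(-70,105,62),(-70,-105,62),(70,-105,62),(70,105,62)],uv)]
    # local -x toward +y world: order left, top, right, bottom
    L=[(-105,70,62),(105,70,62),(105,-70,62),(-105,-70,62)]
    o=[('scene',None,l,u) for l,u in zip(L,uv)]
    p,r=fit(o,[410,-290,0.0]); print('crate(long axis=local x)',p.round(3),r.round(1).tolist()); return p
E
python3 - <<'E'
from h import *
crate([(38,218),(493,25),(735,205),(258,440)],5,265,310)
p=crate([(138,200),(535,32),(743,190),(330,390)],4.444,250,300)
print(place(p,[(a,b,0) for a in(-66,0,66) for b in (-32,32)]).round(1))
E
```

```text
crate(long axis=local x) [ 4.11027e+02 -2.88867e+02  4.80000e-02] [[-1.3, -0.4], [0.2, -1.8], [1.3, -0.3], [-0.1, 2.1]]
crate(long axis=local x) [ 4.35285e+02 -2.76008e+02  3.80000e-02] [[-1.2, -0.8], [-0.1, -0.9], [1.7, -0.2], [-0.0, 1.5]]
[[ 370.5 -310.5    0. ]
 [ 368.1 -246.5    0. ]
 [ 436.5 -308.     0. ]
 [ 434.1 -244.     0. ]
 [ 502.5 -305.5    0. ]
 [ 500.  -241.5    0. ]]
```

Run:
```python
from h import *
print(ray([(424,308),(460,322),(495,312)],'scene',0).round())
go(502.5,-305.5,255,2)
```

```text
[[ 689. -202.    0.]
 [ 719. -282.    0.]
 [ 810. -299.    0.]]
t 15.4 pos [487.7  13.6 269.9] yaw 11.4 w 43.9 F [ 0.8  0.3 -2. ]
  travel [0.0142, -0.3157, -0.0487] rot [9.42, -0.16, -0.15]
```

```bash
python3 -m creep '[{"rot":[0,0,0],"travel":[0,-0.04,-0.006],"grip":0.03},{"rot":[3,0,0],"travel":[0,-0.08,-0.012],"grip":0.03},{"rot":[6,0,0],"travel":[0,-0.12,-0.018],"grip":0.03},{"rot":[9.4,0,0],"travel":[0,-0.16,-0.025],"grip":0.03},{"rot":[9.4,0,0],"travel":[0,-0.2,-0.03],"grip":0.03},{"rot":[9.4,0,0],"travel":[0,-0.24,-0.037],"grip":0.03},{"rot":[9.4,0,0],"travel":[0,-0.28,-0.043],"grip":0.03},{"rot":[9.4,0,0],"travel":[0,-0.3157,-0.0487],"grip":0.03}]'
python3 - <<'E'
from h import *
from plant import arm
s=arm.observe(); P=s['position']
p=[435.3,-276,.038]
wpic('w5',np.r_[place(p,[(105,70,62),(105,-70,62),(-105,70,62),(-105,-70,62),(66,-32,6),(66,2,52),(34,-62,52)]),[[P[0],P[1],P[2]+20-109]]])
go(502.5,-305.5,96,2)
E
```

```text
t: 16.2
position: [502.4, -307.5, 269.4]
ee_rot: [[-0.002, -0.035, 0.999], [0.003, 0.999, 0.035], [-1.0, 0.003, -0.002]]
wrist_force: [0.7, 1.2, -1.5]
gripper_width: 43.3
t 16.25 pos [ 501.8 -312.1  268.7] yaw 1.8 w 43.6 F [-2.4 -3.6 -2.5]
  travel [0.1727, 0.0065, 0.0014] rot [-0.21, -0.16, -0.04]
```

View pics/w5.png

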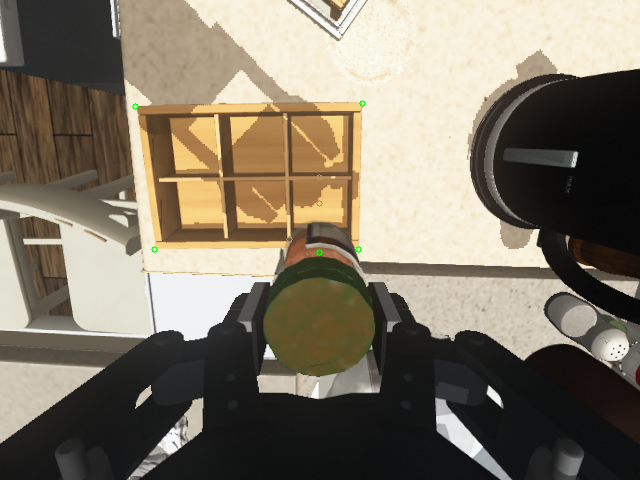

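```bash
python3 -c "
from h import *
go(502.5,-305.5,96,2)"
python3 -m creep '[{"rot":[0,0,0],"travel":[0.02,0,0],"grip":0.03},{"rot":[0,0,0],"travel":[0.04,0,0],"grip":0.03},{"rot":[0,0,0],"travel":[0.06,0,0],"grip":0.03},{"rot":[0,0,0],"travel":[0.08,0,0],"grip":0.03},{"rot":[0,0,0],"travel":[0.09,0,0],"grip":0.03},{"rot":[0,0,0],"travel":[0.09,0,0],"grip":0.03},{"rot":[0,0,0],"travel":[0.09,0,0],"grip":0.03},{"rot":[0,0,0],"travel":[0.09,0,0],"grip":0.03}]'
python3 -c "
from h import *
go(502.5,-305.5,96,2)"
```

```text
t 16.25 pos [ 501.8 -312.1  268.7] yaw 1.8 w 43.6 F [-2.4 -3.6 -2.5]
  travel [0.1727, 0.0065, 0.0014] rot [-0.21, -0.16, -0.04]
t: 17.05
position: [502.9, -305.7, 181.1]
ee_rot: [[-0.0, -0.035, 0.999], [0.001, 0.999, 0.035], [-1.0, 0.001, -0.0]]
wrist_force: [-0.8, 0.5, -0.8]
gripper_width: 43.2
t 17.05 pos [ 502.9 -305.7  181.1] yaw 2.0 w 43.2 F [-0.8  0.5 -0.8]
  travel [0.0851, 0.0001, -0.0004] rot [0.03, -0.01, -0.04]
```

```bash
python3 -m creep '[{"rot":[0,0,0],"travel":[0.03,0,0],"grip":0.03},{"rot":[0,0,0],"travel":[0.055,0,0],"grip":0.03},{"rot":[0,0,0],"travel":[0.075,0,0],"grip":0.03},{"rot":[0,0,0],"travel":[0.084,0,0],"grip":0.03},{"rot":[0,0,0],"travel":[0.084,0,0],"grip":0.03},{"rot":[0,0,0],"travel":[0.084,0,0],"grip":0.03},{"rot":[0,0,0],"travel":[0.084,0,0],"grip":0.06},{"rot":[0,0,0],"travel":[0.084,0,0],"grip":0.06}]'
python3 -m creep '[{"rot":[0,0,0],"travel":[0,0,0],"grip":0.062},{"rot":[0,0,0],"travel":[0,0,0],"grip":0.062},{"rot":[0,0,0],"travel":[-0.04,0,0],"grip":0.062},{"rot":[0,0,0],"travel":[-0.08,0,0],"grip":0.062},{"rot":[0,0,0],"travel":[-0.12,0,0],"grip":0.062},{"rot":[0,0,0],"travel":[-0.15,0,0],"grip":0.067},{"rot":[0,0,0],"travel":[-0.16,0,0],"grip":0.067},{"rot":[0,0,0],"travel":[-0.16,0,0],"grip":0.067}]'
python3 - <<'E'
from h import *
wpic('w6')
# next: yellow jar (-33,-33) at
go(505.5,-78,260,11)
E
```

```text
t: 17.85
position: [502.7, -305.5, 96.8]
ee_rot: [[-0.001, -0.035, 0.999], [0.001, 0.999, 0.035], [-1.0, 0.001, -0.001]]
wrist_force: [-0.4, -0.4, 1.0]
gripper_width: 59.7
t: 18.65
position: [502.9, -305.7, 256.8]
ee_rot: [[-0.0, -0.035, 0.999], [0.001, 0.999, 0.035], [-1.0, 0.001, -0.0]]
wrist_force: [-0.2, -0.0, -0.2]
gripper_width: 67.2
t 18.7 pos [ 502.5 -305.4  255.2] yaw 2.0 w 67.3 F [ 0.9 -0.3 -0.1]
  travel [-0.0043, 0.2272, 0.011] rot [-8.98, -0.11, -0.16]
```

View pics/w6.png

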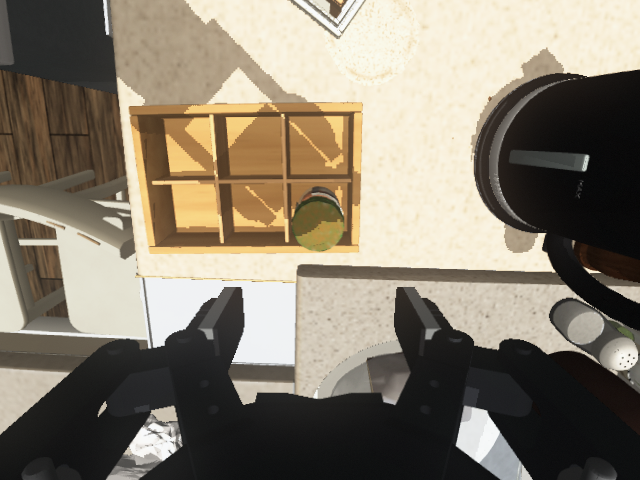

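```bash
python3 -m creep '[{"rot":[-5,0,0],"travel":[0,0.04,0.002],"grip":0.067},{"rot":[-9,0,0],"travel":[0,0.09,0.004],"grip":0.067},{"rot":[-9,0,0],"travel":[0,0.14,0.007],"grip":0.067},{"rot":[-9,0,0],"travel":[0,0.19,0.009],"grip":0.067},{"rot":[-9,0,0],"travel":[0,0.227,0.011],"grip":0.067},{"rot":[-9,0,0],"travel":[0.03,0.227,0.011],"grip":0.067},{"rot":[-9,0,0],"travel":[0.07,0.227,0.011],"grip":0.067},{"rot":[-9,0,0],"travel":[0.1,0.227,0.011],"grip":0.067}]'
python3 - <<'E'
from h import *
wpic('w7',[[505.5,-78,112]])
go(505.5,-78,98,11)
E
```

```text
t: 19.5
position: [504.0, -77.1, 152.7]
ee_rot: [[-0.006, -0.192, 0.981], [0.004, 0.981, 0.192], [-1.0, 0.005, -0.005]]
wrist_force: [0.3, -0.7, -0.5]
gripper_width: 66.9
t 19.55 pos [502.1 -76.6 148.5] yaw 11.0 w 67.1 F [-3.7  1.  -5.3]
  travel [0.0505, -0.0024, 0.0036] rot [0.03, -0.65, -0.5]
```

View pics/w7.png

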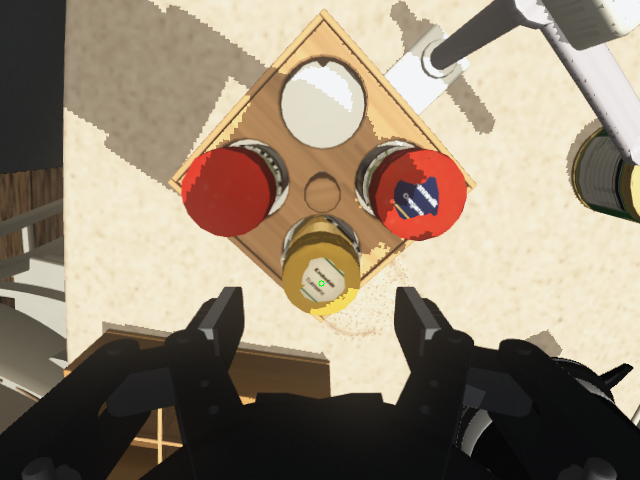

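```bash
python3 -m creep '[{"rot":[0,0,0],"travel":[0.02,0,0],"grip":0.067},{"rot":[0,0,0],"travel":[0.04,0,0],"grip":0.067},{"rot":[0,0,0],"travel":[0.056,0,0],"grip":0.067},{"rot":[0,0,0],"travel":[0.056,0,0],"grip":0.067},{"rot":[0,0,0],"travel":[0.056,0,0],"grip":0.03},{"rot":[0,0,0],"travel":[0.056,0,0],"grip":0.03},{"rot":[0,0,0],"travel":[0.056,0,0],"grip":0.03},{"rot":[0,0,0],"travel":[0.056,0,0],"grip":0.03}]' 40
python3 -m creep '[{"rot":[0,0,0],"travel":[-0.02,0,0],"grip":0.03},{"rot":[0,0,0],"travel":[-0.05,0,0],"grip":0.03},{"rot":[0,0,0],"travel":[-0.09,0,0],"grip":0.03},{"rot":[0,0,0],"travel":[-0.13,0,0],"grip":0.03},{"rot":[0,0,0],"travel":[-0.15,0,0],"grip":0.03},{"rot":[0,0,0],"travel":[-0.15,0,0],"grip":0.03},{"rot":[0,0,0],"travel":[-0.15,0,0],"grip":0.03},{"rot":[0,0,0],"travel":[-0.15,0,0],"grip":0.03}]'
python3 - <<'E'
from h import *
wpic('sc3',None,'scene',(250,200,450,350)) 
go(500.0,-241.5,255,2)
E
```

```text
t: 20.35
position: [505.7, -78.2, 101.4]
ee_rot: [[-0.0, -0.191, 0.982], [0.001, 0.982, 0.191], [-1.0, 0.001, -0.0]]
wrist_force: [-2.4, -0.0, 6.5]
gripper_width: 42.2
t: 21.15
position: [505.1, -78.1, 248.9]
ee_rot: [[-0.004, -0.191, 0.982], [0.003, 0.982, 0.191], [-1.0, 0.004, -0.004]]
wrist_force: [0.4, -0.3, -1.2]
gripper_width: 42.7
t 21.2 pos [505.2 -78.1 249. ] yaw 11.0 w 42.4 F [ 0.1  0.4 -0.5]
  travel [-0.0065, -0.1594, -0.0363] rot [9.02, -0.22, -0.2]
```

View pics/sc3.png

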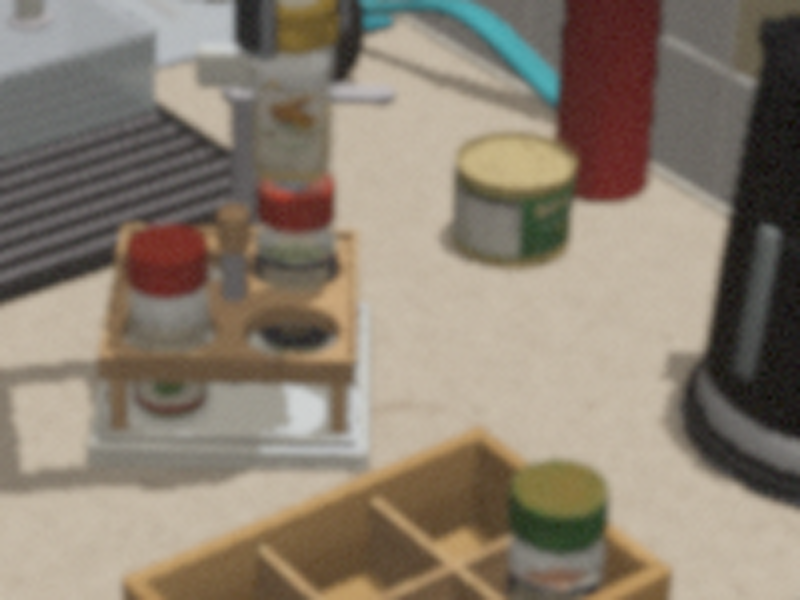

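```bash
python3 -m creep '[{"rot":[0,0,0],"travel":[0,-0.04,-0.009],"grip":0.03},{"rot":[4,0,0],"travel":[0,-0.08,-0.018],"grip":0.03},{"rot":[9,0,0],"travel":[0,-0.12,-0.027],"grip":0.03},{"rot":[9,0,0],"travel":[0,-0.1594,-0.036],"grip":0.03},{"rot":[9,0,0],"travel":[0,-0.1594,-0.036],"grip":0.03},{"rot":[9,0,0],"travel":[0.03,-0.1594,-0.036],"grip":0.03},{"rot":[9,0,0],"travel":[0.06,-0.1594,-0.036],"grip":0.03},{"rot":[9,0,0],"travel":[0.06,-0.1594,-0.036],"grip":0.03}]'
python3 -c "
from h import *
go(500,-241.5,97,2)"
```

```text
t: 22.0
position: [499.1, -239.9, 185.9]
ee_rot: [[-0.009, -0.035, 0.999], [0.007, 0.999, 0.036], [-1.0, 0.008, -0.008]]
wrist_force: [-0.6, -0.7, -1.2]
gripper_width: 42.2
t 22.0 pos [ 499.1 -239.9  185.9] yaw 2.0 w 42.2 F [-0.6 -0.7 -1.2]
  travel [0.0889, -0.0023, 0.0016] rot [0.04, -0.48, -0.45]
```

```bash
python3 -m creep '[{"rot":[0,-0.4,-0.4],"travel":[0.03,-0.001,0.001],"grip":0.03},{"rot":[0,-0.4,-0.4],"travel":[0.055,-0.002,0.001],"grip":0.03},{"rot":[0,-0.4,-0.4],"travel":[0.078,-0.002,0.001],"grip":0.03},{"rot":[0,-0.4,-0.4],"travel":[0.088,-0.002,0.001],"grip":0.03},{"rot":[0,-0.4,-0.4],"travel":[0.088,-0.002,0.001],"grip":0.03},{"rot":[0,-0.4,-0.4],"travel":[0.088,-0.002,0.001],"grip":0.03},{"rot":[0,-0.4,-0.4],"travel":[0.088,-0.002,0.001],"grip":0.06},{"rot":[0,-0.4,-0.4],"travel":[0.088,-0.002,0.001],"grip":0.06}]'
python3 -m creep '[{"rot":[0,0,0],"travel":[0,0,0],"grip":0.062},{"rot":[0,0,0],"travel":[0,0,0],"grip":0.062},{"rot":[0,0,0],"travel":[-0.04,0,0],"grip":0.062},{"rot":[0,0,0],"travel":[-0.08,0,0],"grip":0.062},{"rot":[0,0,0],"travel":[-0.12,0,0],"grip":0.062},{"rot":[0,0,0],"travel":[-0.15,0,0],"grip":0.067},{"rot":[0,0,0],"travel":[-0.16,0,0],"grip":0.067},{"rot":[0,0,0],"travel":[-0.16,0,0],"grip":0.067}]'
python3 - <<'E'
from h import *
wpic('sc4',None,'scene',(250,200,450,350)) 
print(place([496.5,-33,.978],[(33,-33,0),(-33,33,0)]))
go(541.5,-24,255,101)
E
```

```text
t: 22.8
position: [502.1, -243.6, 103.3]
ee_rot: [[0.007, -0.035, 0.999], [-0.006, 0.999, 0.035], [-1.0, -0.006, 0.007]]
wrist_force: [-0.7, -0.5, -0.2]
gripper_width: 60.0
t: 23.6
position: [500.9, -242.7, 262.9]
ee_rot: [[0.007, -0.035, 0.999], [-0.006, 0.999, 0.035], [-1.0, -0.006, 0.007]]
wrist_force: [0.9, 0.6, -0.9]
gripper_width: 66.9
[[542.30611502 -24.06692512   0.        ]
 [450.69388498 -41.93307488   0.        ]]
t 23.65 pos [ 500.6 -242.4  261.4] yaw 2.0 w 67.0 F [-0.5 -0.2 -0.3]
  travel [0.0056, 0.2169, 0.0486] rot [-98.98, -0.02, 0.44]
```

View pics/sc4.png

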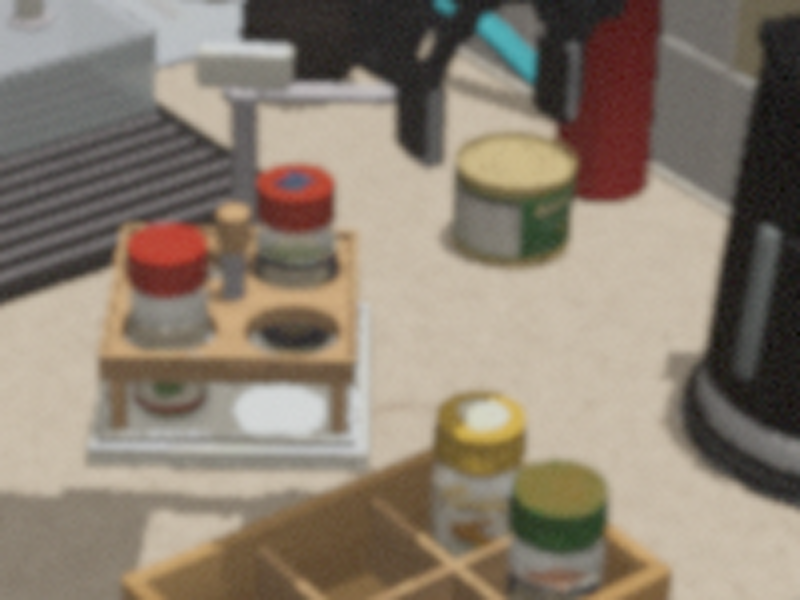

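```bash
python3 -c "
from h import *
go(542,-24,155,-34)"
python3 -m creep '[{"rot":[5,0,0.4],"travel":[0,0.04,0.008],"grip":0.067},{"rot":[12,0,0.4],"travel":[0,0.08,0.016],"grip":0.067},{"rot":[20,0,0.4],"travel":[0,0.12,0.026],"grip":0.067},{"rot":[28,0,0.4],"travel":[0,0.16,0.036],"grip":0.067},{"rot":[36,0,0.4],"travel":[0,0.2,0.044],"grip":0.067},{"rot":[36,0,0.4],"travel":[0,0.217,0.049],"grip":0.067},{"rot":[36,0,0.4],"travel":[0.04,0.217,0.049],"grip":0.067},{"rot":[36,0,0.4],"travel":[0.08,0.217,0.049],"grip":0.067}]'
python3 - <<'E'
from h import *
wpic('w8',[[542,-24,112]])
go(542,-24,98,-34)
E
```

```text
t 23.65 pos [ 500.6 -242.4  261.4] yaw 2.0 w 67.0 F [-0.5 -0.2 -0.3]
  travel [0.1056, 0.2173, 0.0486] rot [36.02, 0.35, 0.16]
t: 24.45
position: [542.0, -23.4, 178.9]
ee_rot: [[0.007, 0.558, 0.83], [0.002, 0.83, -0.558], [-1.0, 0.005, 0.004]]
wrist_force: [1.3, -0.2, -0.2]
gripper_width: 67.3
t 24.5 pos [538.9 -23.1 171.8] yaw -33.9 w 67.3 F [-2.8  0.1 -7.3]
  travel [0.0738, 0.0008, 0.0036] rot [0.05, -0.42, -0.08]
```

View pics/w8.png

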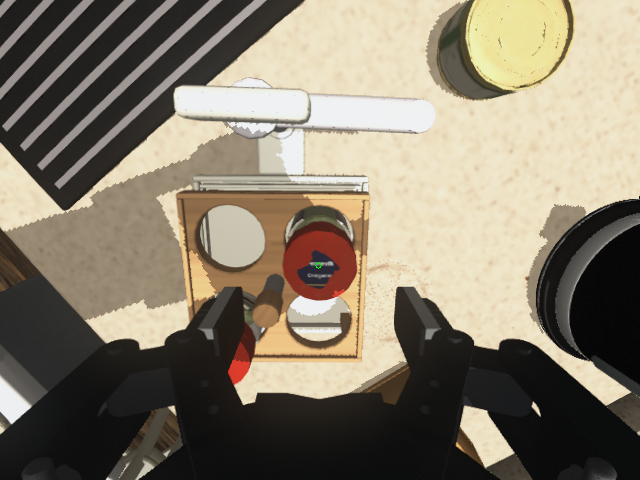

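```bash
python3 -m creep '[{"rot":[0,0,0],"travel":[0.03,0,0],"grip":0.067},{"rot":[0,0,0],"travel":[0.06,0,0],"grip":0.067},{"rot":[0,0,0],"travel":[0.083,0,0],"grip":0.067},{"rot":[0,0,0],"travel":[0.083,0,0],"grip":0.067},{"rot":[0,0,0],"travel":[0.083,0,0],"grip":0.03},{"rot":[0,0,0],"travel":[0.083,0,0],"grip":0.03},{"rot":[0,0,0],"travel":[0.083,0,0],"grip":0.03},{"rot":[0,0,0],"travel":[0.083,0,0],"grip":0.03}]' 40
python3 -m creep '[{"rot":[0,0,0],"travel":[-0.02,0,0],"grip":0.03},{"rot":[0,0,0],"travel":[-0.05,0,0],"grip":0.03},{"rot":[0,0,0],"travel":[-0.09,0,0],"grip":0.03},{"rot":[0,0,0],"travel":[-0.13,0,0],"grip":0.03},{"rot":[0,0,0],"travel":[-0.17,0,0],"grip":0.03},{"rot":[0,0,0],"travel":[-0.17,0,0],"grip":0.03},{"rot":[0,0,0],"travel":[-0.17,0,0],"grip":0.03},{"rot":[0,0,0],"travel":[-0.17,0,0],"grip":0.03}]'
python3 - <<'E'
from h import *
wpic('sc5',None,'scene',(230,200,450,365)) 
go(370.5,-310.5,255,2)
E
```

```text
t: 25.3
position: [543.6, -24.3, 99.6]
ee_rot: [[0.01, 0.559, 0.829], [0.001, 0.829, -0.559], [-1.0, 0.006, 0.007]]
wrist_force: [0.2, 0.8, 6.8]
gripper_width: 42.9
t: 26.1
position: [541.3, -24.4, 267.0]
ee_rot: [[0.005, 0.559, 0.829], [0.002, 0.829, -0.559], [-1.0, 0.005, 0.003]]
wrist_force: [-0.8, -0.7, -1.2]
gripper_width: 43.3
t 26.15 pos [541.4 -24.4 266.9] yaw -34.0 w 42.8 F [ 0.3 -0.6 -1.5]
  travel [0.0104, -0.3328, 0.0182] rot [-35.98, 0.23, -0.21]
```

View pics/sc5.png

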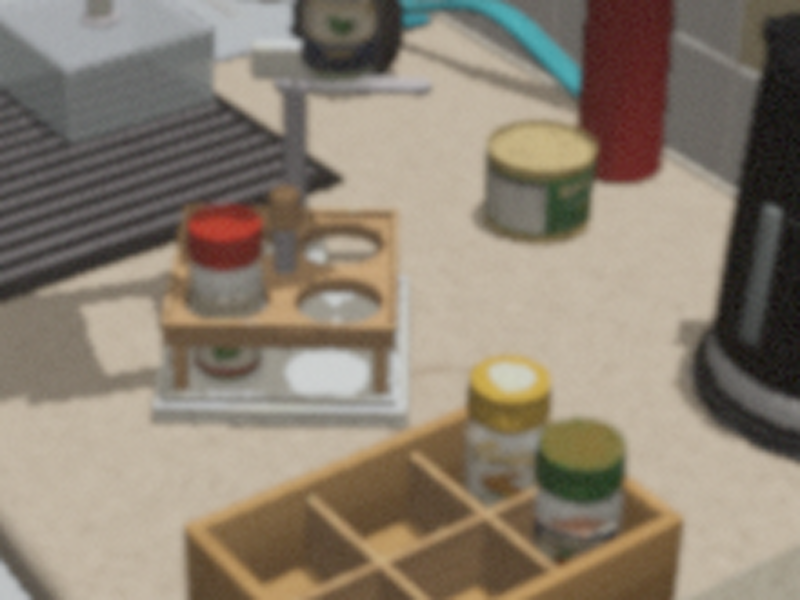

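```bash
python3 -m creep '[{"rot":[0,0,0],"travel":[0,-0.04,0.002],"grip":0.03},{"rot":[-6,0,0],"travel":[0,-0.08,0.004],"grip":0.03},{"rot":[-12,0,0],"travel":[0,-0.12,0.006],"grip":0.03},{"rot":[-18,0,0],"travel":[0,-0.16,0.008],"grip":0.03},{"rot":[-24,0,0],"travel":[0,-0.2,0.011],"grip":0.03},{"rot":[-30,0,0],"travel":[0,-0.24,0.013],"grip":0.03},{"rot":[-36,0,0],"travel":[0,-0.29,0.016],"grip":0.03},{"rot":[-36,0,0],"travel":[0,-0.333,0.018],"grip":0.03}]'
python3 -m creep '[{"rot":[0,0,0],"travel":[0.0,0,0],"grip":0.03},{"rot":[0,0,0],"travel":[0.03,0,0],"grip":0.03},{"rot":[0,0,0],"travel":[0.06,0,0],"grip":0.03},{"rot":[0,0,0],"travel":[0.08,0,0],"grip":0.03},{"rot":[0,0,0],"travel":[0.08,0,0],"grip":0.03},{"rot":[0,0,0],"travel":[0.08,0,0],"grip":0.03},{"rot":[0,0,0],"travel":[0.08,0,0],"grip":0.03},{"rot":[0,0,0],"travel":[0.08,0,0],"grip":0.03}]'
python3 -c "
from h import *
go(370.5,-310.5,97,2)"
```

```text
t: 26.95
position: [369.1, -312.1, 265.5]
ee_rot: [[0.006, -0.038, 0.999], [0.003, 0.999, 0.038], [-1.0, 0.003, 0.006]]
wrist_force: [1.2, -1.3, -1.6]
gripper_width: 43.1
t: 27.75
position: [371.6, -310.8, 187.5]
ee_rot: [[0.009, -0.035, 0.999], [0.0, 0.999, 0.035], [-1.0, 0.0, 0.009]]
wrist_force: [0.3, 0.5, -1.4]
gripper_width: 42.9
t 27.75 pos [ 371.6 -310.8  187.5] yaw 2.0 w 42.9 F [ 0.3  0.5 -1.4]
  travel [0.0905, 0.0003, -0.0019] rot [0.03, 0.49, -0.0]
```

```bash
python3 -m creep '[{"rot":[0,0.4,0],"travel":[0.03,0,-0.001],"grip":0.03},{"rot":[0,0.4,0],"travel":[0.055,0,-0.002],"grip":0.03},{"rot":[0,0.4,0],"travel":[0.078,0,-0.002],"grip":0.03},{"rot":[0,0.4,0],"travel":[0.09,0,-0.002],"grip":0.03},{"rot":[0,0.4,0],"travel":[0.09,0,-0.002],"grip":0.03},{"rot":[0,0.4,0],"travel":[0.09,0,-0.002],"grip":0.03},{"rot":[0,0.4,0],"travel":[0.09,0,-0.002],"grip":0.06},{"rot":[0,0.4,0],"travel":[0.09,0,-0.002],"grip":0.06}]'
python3 -m creep '[{"rot":[0,0,0],"travel":[0,0,0],"grip":0.062},{"rot":[0,0,0],"travel":[0,0,0],"grip":0.062},{"rot":[0,0,0],"travel":[-0.04,0,0],"grip":0.062},{"rot":[0,0,0],"travel":[-0.08,0,0],"grip":0.062},{"rot":[0,0,0],"travel":[-0.12,0,0],"grip":0.062},{"rot":[0,0,0],"travel":[-0.15,0,0],"grip":0.067},{"rot":[0,0,0],"travel":[-0.16,0,0],"grip":0.067},{"rot":[0,0,0],"travel":[-0.16,0,0],"grip":0.067}]'
python3 - <<'E'
from h import *
go(450.5,-42,155,-34)
E
```

```text
t: 28.55
position: [370.2, -310.7, 97.2]
ee_rot: [[0.001, -0.035, 0.999], [0.0, 0.999, 0.035], [-1.0, 0.0, 0.001]]
wrist_force: [0.1, 0.9, -0.2]
gripper_width: 60.2
t: 29.35
position: [370.0, -310.9, 257.2]
ee_rot: [[0.002, -0.035, 0.999], [-0.0, 0.999, 0.035], [-1.0, -0.0, 0.002]]
wrist_force: [0.0, -0.8, -1.7]
gripper_width: 66.9
t 29.35 pos [ 370.  -310.9  257.2] yaw 2.0 w 66.9 F [ 0.  -0.8 -1.7]
  travel [0.1023, 0.2659, 0.0897] rot [36.02, 0.1, -0.03]
```

```bash
python3 -m creep '[{"rot":[0,0,0],"travel":[0,0.04,0.013],"grip":0.067},{"rot":[6,0,0],"travel":[0,0.08,0.027],"grip":0.067},{"rot":[13,0,0],"travel":[0,0.12,0.04],"grip":0.067},{"rot":[20,0,0],"travel":[0,0.16,0.054],"grip":0.067},{"rot":[28,0,0],"travel":[0,0.21,0.071],"grip":0.067},{"rot":[36,0,0],"travel":[0,0.24,0.081],"grip":0.067},{"rot":[36,0,0],"travel":[0.03,0.266,0.09],"grip":0.067},{"rot":[36,0,0],"travel":[0.07,0.266,0.09],"grip":0.067}]'
python3 - <<'E'
from h import *
wpic('w9',[[450.5,-42,112]])
go(450.5,-42,98,-34)
E
```

```text
t: 30.15
position: [450.9, -38.7, 185.5]
ee_rot: [[0.002, 0.556, 0.831], [0.002, 0.831, -0.556], [-1.0, 0.002, 0.0]]
wrist_force: [1.2, -1.0, -0.8]
gripper_width: 67.2
t 30.2 pos [447.4 -38.9 178.8] yaw -33.8 w 67.2 F [-2.9  1.3 -7.5]
  travel [0.0808, -0.0007, 0.0052] rot [0.18, -0.66, 0.06]
```

View pics/w9.png

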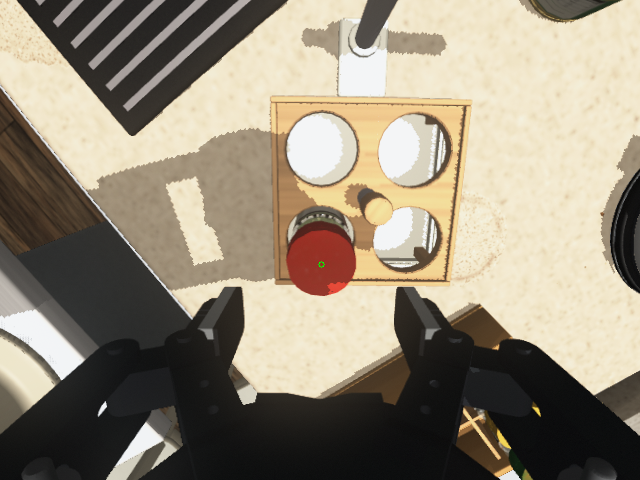

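```bash
python3 -m creep '[{"rot":[0,0,0],"travel":[0.03,0,0],"grip":0.067},{"rot":[0,0,0],"travel":[0.06,0,0],"grip":0.067},{"rot":[0,0,0],"travel":[0.089,0,0],"grip":0.067},{"rot":[0,0,0],"travel":[0.089,0,0],"grip":0.067},{"rot":[0,0,0],"travel":[0.089,0,0],"grip":0.03},{"rot":[0,0,0],"travel":[0.089,0,0],"grip":0.03},{"rot":[0,0,0],"travel":[0.089,0,0],"grip":0.03},{"rot":[0,0,0],"travel":[0.089,0,0],"grip":0.03}]' 40
python3 -m creep '[{"rot":[0,0,0],"travel":[-0.02,0,0],"grip":0.03},{"rot":[0,0,0],"travel":[-0.05,0,0],"grip":0.03},{"rot":[0,0,0],"travel":[-0.09,0,0],"grip":0.03},{"rot":[0,0,0],"travel":[-0.13,0,0],"grip":0.03},{"rot":[0,0,0],"travel":[-0.16,0,0],"grip":0.03},{"rot":[0,0,0],"travel":[-0.16,0,0],"grip":0.03},{"rot":[0,0,0],"travel":[-0.16,0,0],"grip":0.03},{"rot":[0,0,0],"travel":[-0.16,0,0],"grip":0.03}]'
python3 - <<'E'
from h import *
wpic('sc6',None,'scene',(230,200,450,365)) 
go(368,-246.5,255,2)
E
```

```text
t: 31.0
position: [451.1, -41.7, 99.3]
ee_rot: [[0.003, 0.559, 0.829], [0.001, 0.829, -0.559], [-1.0, 0.002, 0.002]]
wrist_force: [-1.2, -0.2, 7.9]
gripper_width: 42.3
t: 31.8
position: [449.9, -41.5, 256.8]
ee_rot: [[-0.002, 0.559, 0.829], [0.002, 0.829, -0.559], [-1.0, 0.001, -0.003]]
wrist_force: [0.1, 0.1, -0.7]
gripper_width: 42.6
t 31.85 pos [449.9 -41.5 256.8] yaw -34.0 w 42.6 F [ 0.   1.3 -1.5]
  travel [0.0015, -0.2158, 0.0466] rot [-35.98, -0.14, -0.1]
```

View pics/sc6.png

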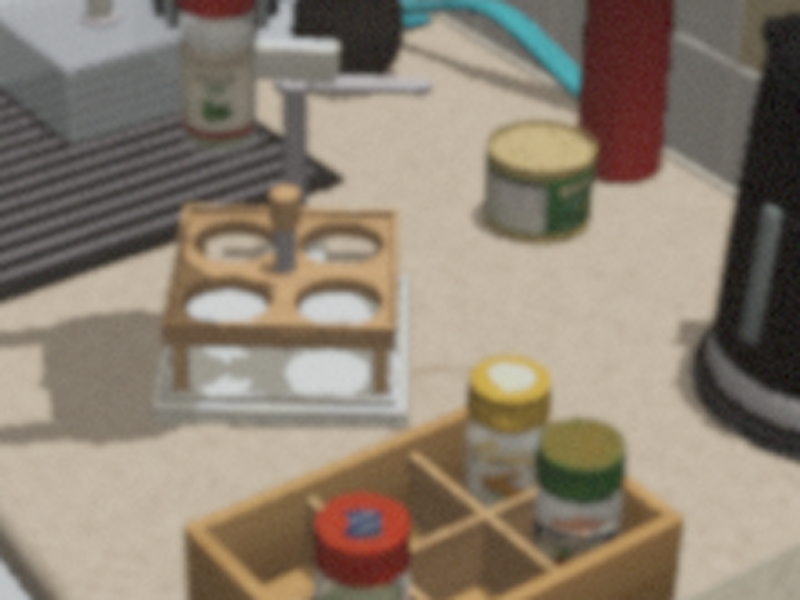

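```bash
python3 -m creep '[{"rot":[-6,0,0],"travel":[0,-0.04,0.008],"grip":0.03},{"rot":[-12,0,0],"travel":[0,-0.08,0.017],"grip":0.03},{"rot":[-18,0,0],"travel":[0,-0.12,0.026],"grip":0.03},{"rot":[-24,0,0],"travel":[0,-0.16,0.035],"grip":0.03},{"rot":[-30,0,0],"travel":[0,-0.2,0.043],"grip":0.03},{"rot":[-36,0,0],"travel":[0,-0.216,0.0466],"grip":0.03},{"rot":[-36,0,0],"travel":[0.03,-0.216,0.0466],"grip":0.03},{"rot":[-36,0,0],"travel":[0.06,-0.216,0.0466],"grip":0.03}]'
python3 -m creep '[{"rot":[0,0,0],"travel":[0.0,0,0],"grip":0.03},{"rot":[0,0,0],"travel":[0,0,0],"grip":0.03},{"rot":[0,0,0],"travel":[0.01,0,0],"grip":0.03},{"rot":[0,0,0],"travel":[0.01,0,0],"grip":0.03},{"rot":[0,0,0],"travel":[0.01,0,0],"grip":0.03},{"rot":[0,0,0],"travel":[0.01,0,0],"grip":0.03},{"rot":[0,0,0],"travel":[0.01,0,0],"grip":0.03},{"rot":[0,0,0],"travel":[0.01,0,0],"grip":0.03}]'
python3 -c "
from h import *
go(368,-246.5,97,2)"
```

```text
t: 32.65
position: [367.9, -247.2, 196.2]
ee_rot: [[0.0, -0.034, 0.999], [0.002, 0.999, 0.034], [-1.0, 0.002, 0.0]]
wrist_force: [0.1, 0.4, -2.0]
gripper_width: 42.2
t: 33.45
position: [368.5, -246.8, 187.8]
ee_rot: [[0.001, -0.035, 0.999], [0.001, 0.999, 0.035], [-1.0, 0.001, 0.001]]
wrist_force: [-0.4, 1.0, -0.4]
gripper_width: 42.8
t 33.45 pos [ 368.5 -246.8  187.8] yaw 2.0 w 42.8 F [-0.4  1.  -0.4]
  travel [0.0908, 0.0002, -0.0005] rot [0.03, 0.05, -0.07]
```

```bash
python3 -m creep '[{"rot":[0,0,0],"travel":[0.03,0,0],"grip":0.03},{"rot":[0,0,0],"travel":[0.055,0,0],"grip":0.03},{"rot":[0,0,0],"travel":[0.078,0,0],"grip":0.03},{"rot":[0,0,0],"travel":[0.09,0,0],"grip":0.03},{"rot":[0,0,0],"travel":[0.09,0,0],"grip":0.03},{"rot":[0,0,0],"travel":[0.09,0,0],"grip":0.03},{"rot":[0,0,0],"travel":[0.09,0,0],"grip":0.06},{"rot":[0,0,0],"travel":[0.09,0,0],"grip":0.06}]'
python3 -m creep '[{"rot":[0,0,0],"travel":[0,0,0],"grip":0.062},{"rot":[0,0,0],"travel":[0,0,0],"grip":0.062},{"rot":[0,0,0],"travel":[-0.04,0,0],"grip":0.062},{"rot":[0,0,0],"travel":[-0.08,0,0],"grip":0.062},{"rot":[0,0,0],"travel":[-0.12,0,0],"grip":0.062},{"rot":[0,0,0],"travel":[-0.15,0,0],"grip":0.06},{"rot":[0,0,0],"travel":[-0.16,0,0],"grip":0.06},{"rot":[0,0,0],"travel":[-0.16,0,0],"grip":0.06}]'
python3 - <<'E'
from h import *
wpic('w10')
go(496.5,-33,180,-34)
E
```

```text
t: 34.25
position: [368.7, -246.8, 98.2]
ee_rot: [[0.001, -0.035, 0.999], [0.001, 0.999, 0.035], [-1.0, 0.001, 0.001]]
wrist_force: [0.3, -0.2, -0.2]
gripper_width: 59.9
t: 35.05
position: [368.5, -247.0, 258.2]
ee_rot: [[0.002, -0.035, 0.999], [0.0, 0.999, 0.035], [-1.0, -0.0, 0.002]]
wrist_force: [-0.2, -0.6, -1.0]
gripper_width: 60.1
t 35.1 pos [ 368.2 -246.7  256.9] yaw 2.0 w 60.3 F [-0.7  0.6 -0.4]
  travel [0.0773, 0.2089, 0.1358] rot [36.02, -0.03, -0.12]
```

View pics/w10.png

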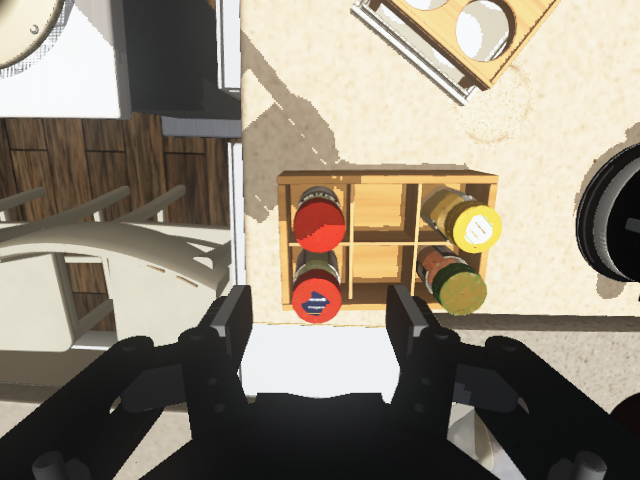

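```bash
python3 -m creep '[{"rot":[4,0,0],"travel":[0,0.03,0.02],"grip":0.05},{"rot":[10,0,0],"travel":[0,0.06,0.04],"grip":0.05},{"rot":[16,0,0],"travel":[0,0.09,0.06],"grip":0.05},{"rot":[22,0,0],"travel":[0,0.12,0.08],"grip":0.05},{"rot":[28,0,0],"travel":[0,0.15,0.1],"grip":0.05},{"rot":[36,0,0],"travel":[0,0.18,0.12],"grip":0.05},{"rot":[36,0,0],"travel":[0.0,0.209,0.136],"grip":0.05},{"rot":[36,0,0],"travel":[0.05,0.209,0.136],"grip":0.05}]'
python3 -m creep '[{"rot":[0,0,0],"travel":[0.0,0,0],"grip":0.05},{"rot":[0,0,0],"travel":[0,0,0],"grip":0.05},{"rot":[0,0,0],"travel":[0,0,0],"grip":0.05},{"rot":[0,0,0],"travel":[0,0,0],"grip":0.05},{"rot":[0,0,0],"travel":[0,0,0],"grip":0.05},{"rot":[0,0,0],"travel":[0,0,0],"grip":0.05},{"rot":[0,0,0],"travel":[0,0,0],"grip":0.05},{"rot":[0,0,0],"travel":[0,0,0],"grip":0.05}]'
python3 - <<'E'
from h import *
wpic('w11',[[496.5,-33,117],*place([496.5,-33,.978],[(68,68,68),(-68,68,68),(68,-68,68),(-68,-68,68)])])
go(496.5,-33,106,-34)
E
```

```text
t: 35.9
position: [499.9, -30.8, 210.0]
ee_rot: [[0.009, 0.556, 0.831], [-0.0, 0.831, -0.556], [-1.0, 0.005, 0.007]]
wrist_force: [1.3, -1.5, -1.2]
gripper_width: 49.9
t: 36.7
position: [496.9, -33.1, 208.2]
ee_rot: [[0.001, 0.559, 0.829], [0.001, 0.829, -0.559], [-1.0, 0.002, -0.0]]
wrist_force: [0.2, -0.0, -0.7]
gripper_width: 50.4
t 36.75 pos [496.9 -33.1 208.1] yaw -34.0 w 49.8 F [ 0.4 -0.3 -0.8]
  travel [0.1021, -0.0003, -0.0004] rot [0.03, -0.02, -0.09]
```

View pics/w11.png

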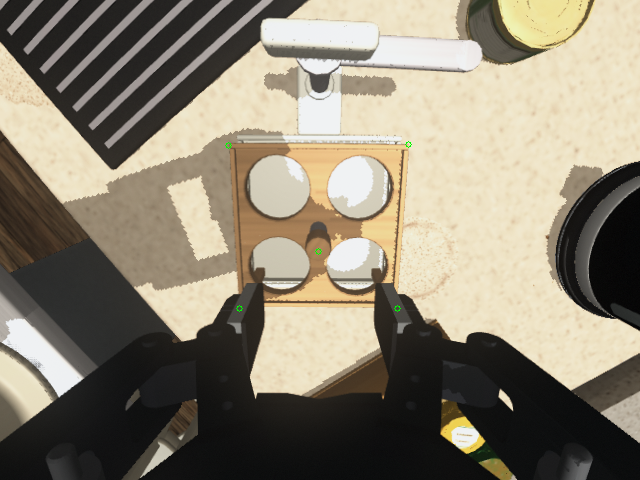

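```bash
python3 -m creep '[{"rot":[0,0,0],"travel":[0.04,0.001,0],"grip":0.05},{"rot":[0,0,0],"travel":[0.08,0.001,0],"grip":0.05},{"rot":[0,0,0],"travel":[0.102,0.001,0],"grip":0.05},{"rot":[0,0,0],"travel":[0.102,0.001,0],"grip":0.05},{"rot":[0,0,0],"travel":[0.102,0.001,0],"grip":0.0},{"rot":[0,0,0],"travel":[0.102,0.001,0],"grip":0.0},{"rot":[0,0,0],"travel":[0.102,0.001,0],"grip":0.0},{"rot":[0,0,0],"travel":[0.102,0.001,0],"grip":0.0}]' 60
python3 -m creep '[{"rot":[0,0,0],"travel":[-0.01,0,0],"grip":0.0},{"rot":[0,0,0],"travel":[-0.02,0,0],"grip":0.0},{"rot":[0,0,0],"travel":[-0.04,0,0],"grip":0.0},{"rot":[0,0,0],"travel":[-0.07,0,0],"grip":0.0},{"rot":[0,0,0],"travel":[-0.11,0,0],"grip":0.0},{"rot":[0,0,0],"travel":[-0.15,0,0],"grip":0.0},{"rot":[0,0,0],"travel":[-0.19,0,0],"grip":0.0},{"rot":[0,0,0],"travel":[-0.19,0,0],"grip":0.0}]'
python3 - <<'E'
from h import *
wpic('s3',None,'side',(200,150,440,330)) 
go(569.4,192,300,3)
E
```

```text
t: 37.55
position: [498.3, -32.3, 107.6]
ee_rot: [[0.003, 0.559, 0.829], [0.001, 0.829, -0.559], [-1.0, 0.002, 0.002]]
wrist_force: [-1.6, 0.1, 7.0]
gripper_width: 16.1
t: 38.35
position: [498.6, -32.7, 301.9]
ee_rot: [[0.01, 0.559, 0.829], [-0.002, 0.829, -0.559], [-1.0, 0.005, 0.01]]
wrist_force: [0.6, -0.9, -4.5]
gripper_width: 15.8
t 38.4 pos [497.8 -32.5 298.5] yaw -34.0 w 16.0 F [-0.6  0.4 -5. ]
  travel [-0.0011, 0.2262, -0.066] rot [-36.97, 0.3, -0.08]
```

View pics/s3.png

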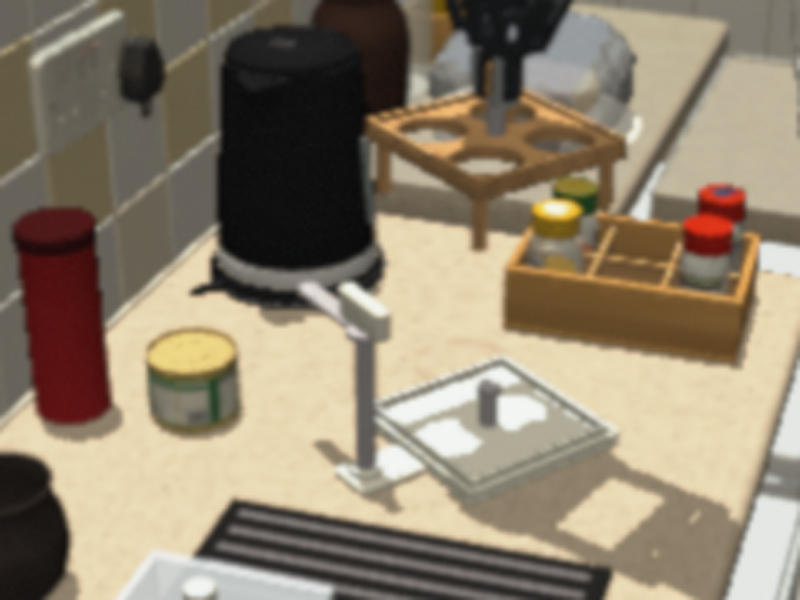

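```bash
python3 -m creep '[{"rot":[-4,0,0],"travel":[0,0.03,-0.008],"grip":0.0},{"rot":[-9,0,0],"travel":[0,0.06,-0.017],"grip":0.0},{"rot":[-14,0,0],"travel":[0,0.09,-0.026],"grip":0.0},{"rot":[-20,0,0],"travel":[0,0.12,-0.035],"grip":0.0},{"rot":[-26,0,0],"travel":[0,0.15,-0.044],"grip":0.0},{"rot":[-32,0,0],"travel":[0,0.18,-0.053],"grip":0.0},{"rot":[-37,0,0],"travel":[0,0.21,-0.06],"grip":0.0},{"rot":[-37,0,0],"travel":[0,0.226,-0.066],"grip":0.0}]'
python3 -m creep '[{"rot":[0,0,0],"travel":[0.02,0,0],"grip":0.0},{"rot":[0,0,0],"travel":[0.05,0,0],"grip":0.0},{"rot":[0,0,0],"travel":[0.08,0,0],"grip":0.0},{"rot":[0,0,0],"travel":[0.11,0,0],"grip":0.0},{"rot":[0,0,0],"travel":[0.14,0,0],"grip":0.0},{"rot":[0,0,0],"travel":[0.15,0,0],"grip":0.0},{"rot":[0,0,0],"travel":[0.15,0,0],"grip":0.0},{"rot":[0,0,0],"travel":[0.15,0,0],"grip":0.0}]'
python3 - <<'E'
from h import *
wpic('s4',None,'side',(180,200,440,395)) 
go(569.4,192,106,3)
E
```

```text
t: 39.2
position: [568.7, 193.8, 294.2]
ee_rot: [[-0.003, -0.057, 0.998], [0.001, 0.998, 0.057], [-1.0, 0.002, -0.003]]
wrist_force: [-0.1, -0.8, -4.7]
gripper_width: 16.4
t: 40.0
position: [569.5, 192.2, 147.5]
ee_rot: [[0.002, -0.053, 0.999], [0.002, 0.999, 0.053], [-1.0, 0.002, 0.002]]
wrist_force: [0.8, -0.1, -4.3]
gripper_width: 15.9
t 40.05 pos [569.7 192.2 147.9] yaw 3.0 w 16.3 F [-0.1  0.1 -4.7]
  travel [0.0419, -0.0003, -0.0004] rot [0.02, 0.17, -0.1]
```

View pics/s4.png

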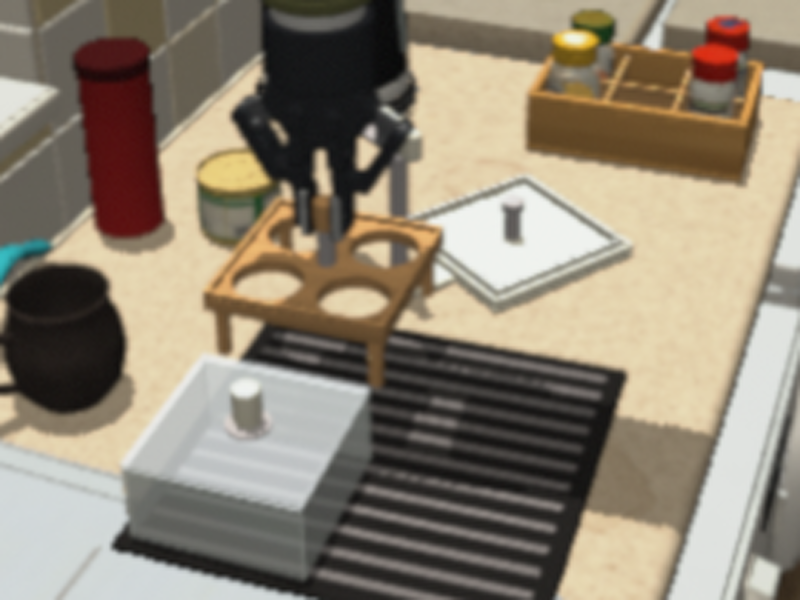

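```bash
python3 -m creep '[{"rot":[0,0.2,0],"travel":[0.012,0,0],"grip":0.0},{"rot":[0,0.2,0],"travel":[0.022,0,0],"grip":0.0},{"rot":[0,0.2,0],"travel":[0.03,0,0],"grip":0.0},{"rot":[0,0.2,0],"travel":[0.036,0,0],"grip":0.0},{"rot":[0,0.2,0],"travel":[0.04,0,0],"grip":0.0},{"rot":[0,0.2,0],"travel":[0.042,0,0],"grip":0.0},{"rot":[0,0.2,0],"travel":[0.042,0,0],"grip":0.0},{"rot":[0,0.2,0],"travel":[0.042,0,0],"grip":0.0}]'
python3 - <<'E'
from h import *
wpic('s5',None,'side',(180,200,440,395)) 
go(569.4,192,106,3)
E
```

```text
t: 40.85
position: [569.0, 192.2, 106.6]
ee_rot: [[-0.002, -0.053, 0.999], [0.001, 0.999, 0.053], [-1.0, 0.001, -0.002]]
wrist_force: [-9.0, -2.3, 13.5]
gripper_width: 16.2
t 40.9 pos [569.  192.2 106.6] yaw 3.0 w 16.5 F [-9.9 -2.7 13.5]
  travel [0.0006, -0.0002, 0.0004] rot [0.05, -0.13, -0.07]
```

View pics/s5.png

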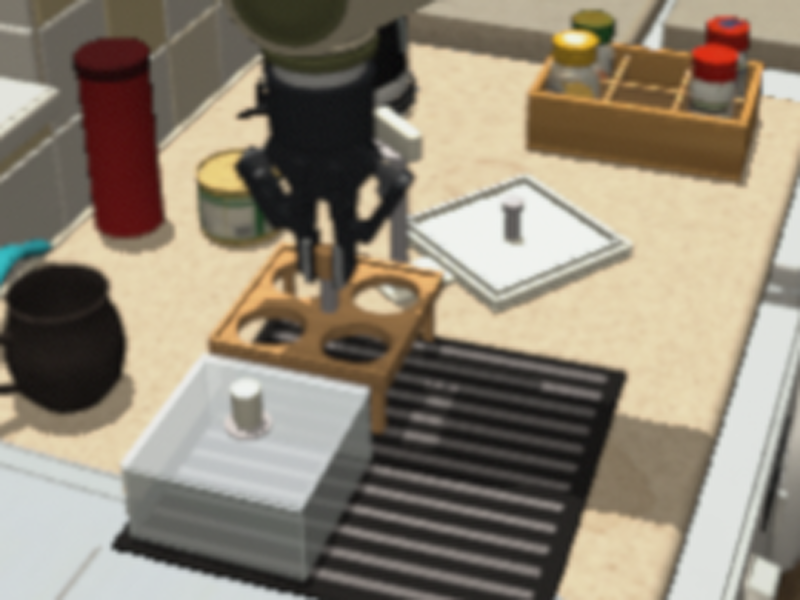

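```bash
python3 -m creep '[{"rot":[0,0,0],"travel":[-0.008,0,0],"grip":0.0},{"rot":[0,0,0],"travel":[-0.015,0,0],"grip":0.0},{"rot":[0,0,0],"travel":[-0.015,0.004,-0.003],"grip":0.0},{"rot":[0,0,0],"travel":[-0.015,0.008,-0.006],"grip":0.0},{"rot":[0,0,0],"travel":[-0.015,0.008,-0.006],"grip":0.0},{"rot":[0,0,0],"travel":[-0.015,0.008,-0.006],"grip":0.0},{"rot":[0,0,0],"travel":[-0.015,0.008,-0.006],"grip":0.0},{"rot":[0,0,0],"travel":[-0.015,0.008,-0.006],"grip":0.0}]'
python3 - <<'E'
from h import *
wpic('sc7',None,'scene',(180,180,380,330)) 
go(563,200,106,3)
E
```

```text
t: 41.7
position: [562.8, 199.7, 119.3]
ee_rot: [[-0.003, -0.053, 0.999], [0.001, 0.999, 0.053], [-1.0, 0.001, -0.003]]
wrist_force: [0.1, -0.3, -5.0]
gripper_width: 16.3
t 41.75 pos [562.8 199.7 119.3] yaw 3.0 w 15.9 F [-0.7  0.4 -4.7]
  travel [0.0133, 0.0002, 0.0003] rot [0.02, -0.17, -0.08]
```

View pics/sc7.png

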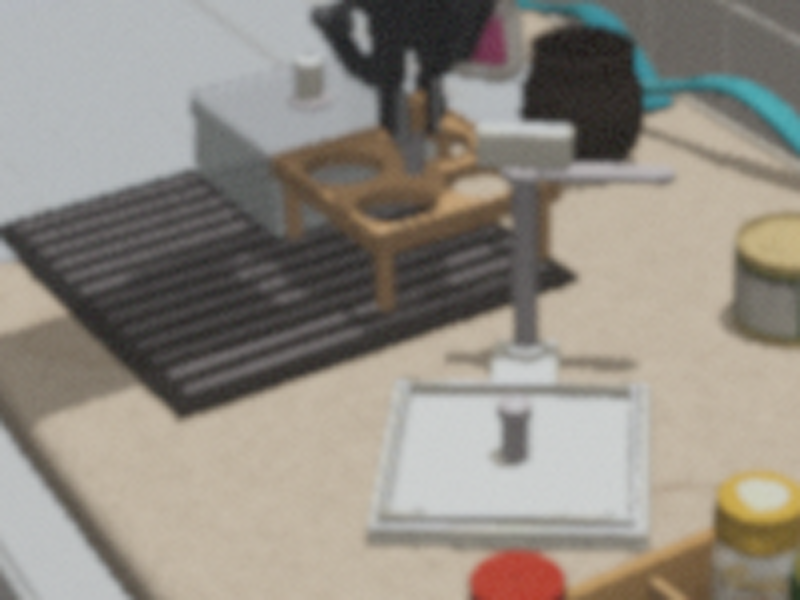

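```bash
python3 -m creep '[{"rot":[0,0,0],"travel":[0.005,0,0],"grip":0.0},{"rot":[0,0,0],"travel":[0.009,0,0],"grip":0.0},{"rot":[0,0,0],"travel":[0.012,0,0],"grip":0.0},{"rot":[0,0,0],"travel":[0.0125,0,0],"grip":0.0},{"rot":[0,0,0],"travel":[0.0125,0,0],"grip":0.0},{"rot":[0,0,0],"travel":[0.0125,0,0],"grip":0.0},{"rot":[0,0,0],"travel":[0.0125,0,0],"grip":0.0},{"rot":[0,0,0],"travel":[0.0125,0,0],"grip":0.0}]'
python3 -c "
from h import *
wpic('sc8',None,'scene',(180,180,380,330)) 
go(563,200,106,3)"
```

```text
t: 42.55
position: [562.7, 199.9, 106.9]
ee_rot: [[-0.003, -0.053, 0.999], [0.001, 0.999, 0.053], [-1.0, 0.002, -0.003]]
wrist_force: [-1.6, -0.7, -4.7]
gripper_width: 16.1
t 42.6 pos [562.7 199.9 106.9] yaw 3.0 w 15.9 F [ 0.5 -0.9 -5.5]
  travel [0.0009, 0.0001, 0.0003] rot [0.02, -0.16, -0.09]
```

View pics/sc8.png

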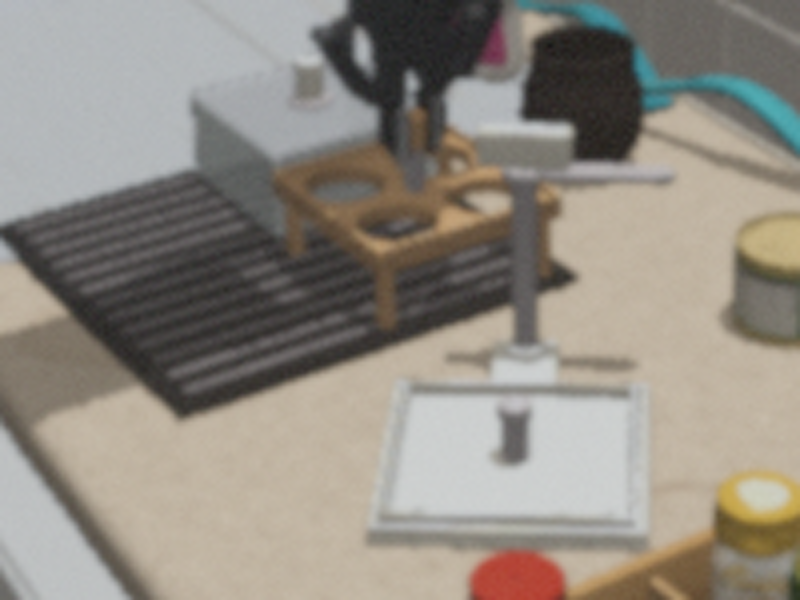

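```bash
python3 -m creep '[{"rot":[0,0,0],"travel":[0.001,0,0],"grip":0.0},{"rot":[0,0,0],"travel":[0.002,0,0],"grip":0.0},{"rot":[0,0,0],"travel":[0.003,0,0],"grip":0.0},{"rot":[0,0,0],"travel":[0.003,0,0],"grip":0.0},{"rot":[0,0,0],"travel":[0.003,0,0],"grip":0.0},{"rot":[0,0,0],"travel":[0.003,0,0],"grip":0.0},{"rot":[0,0,0],"travel":[0.003,0,0],"grip":0.0},{"rot":[0,0,0],"travel":[0.003,0,0],"grip":0.0}]'
```

```text
t: 43.4
position: [562.7, 199.9, 106.6]
ee_rot: [[-0.002, -0.053, 0.999], [0.001, 0.999, 0.053], [-1.0, 0.001, -0.002]]
wrist_force: [-10.5, -3.4, 16.8]
gripper_width: 15.9
```

```bash
python3 -m creep '[{"rot":[0,0,0],"travel":[-0.002,0,0],"grip":0.0},{"rot":[0,0,0],"travel":[-0.002,0,0],"grip":0.0},{"rot":[0,0,0],"travel":[-0.002,0,0],"grip":0.05},{"rot":[0,0,0],"travel":[-0.002,0,0],"grip":0.05},{"rot":[0,0,0],"travel":[-0.002,0,0],"grip":0.05},{"rot":[0,0,0],"travel":[-0.002,0,0],"grip":0.05},{"rot":[0,0,0],"travel":[-0.05,0,0],"grip":0.05},{"rot":[0,0,0],"travel":[-0.1,0,0],"grip":0.05}]'
python3 -m creep '[{"rot":[0,0,0],"travel":[-0.05,0,0],"grip":0.05},{"rot":[0,0,0],"travel":[-0.07,0,0],"grip":0.05},{"rot":[0,0,0],"travel":[-0.07,0,0],"grip":0.05},{"rot":[0,0,0],"travel":[-0.07,0,0],"grip":0.05},{"rot":[0,0,0],"travel":[-0.07,0,0],"grip":0.05},{"rot":[0,0,0],"travel":[-0.07,0,0],"grip":0.05},{"rot":[0,0,0],"travel":[-0.07,0,0],"grip":0.05},{"rot":[0,0,0],"travel":[-0.07,0,0],"grip":0.05}]'
python3 - <<'E'
from h import *
m=(489.5,264,np.radians(3))
wpic('w12',place(m,[(145,145,8),(145,-145,8),(-145,145,8),(-145,-145,8)]))
go(497,-33,200,-34)
E
```

```text
t: 44.2
position: [562.3, 199.6, 204.1]
ee_rot: [[-0.006, -0.053, 0.999], [0.001, 0.999, 0.053], [-1.0, 0.001, -0.006]]
wrist_force: [0.4, -0.4, -0.2]
gripper_width: 50.2
t: 45.0
position: [563.1, 199.6, 273.5]
ee_rot: [[-0.004, -0.053, 0.999], [0.001, 0.999, 0.053], [-1.0, 0.001, -0.004]]
wrist_force: [1.0, -0.4, -0.7]
gripper_width: 50.0
t 45.05 pos [563.1 199.6 273.6] yaw 3.0 w 50.0 F [0.3 0.2 0.4]
  travel [0.0736, -0.2289, -0.0781] rot [37.02, -0.21, -0.02]
```

View pics/w12.png

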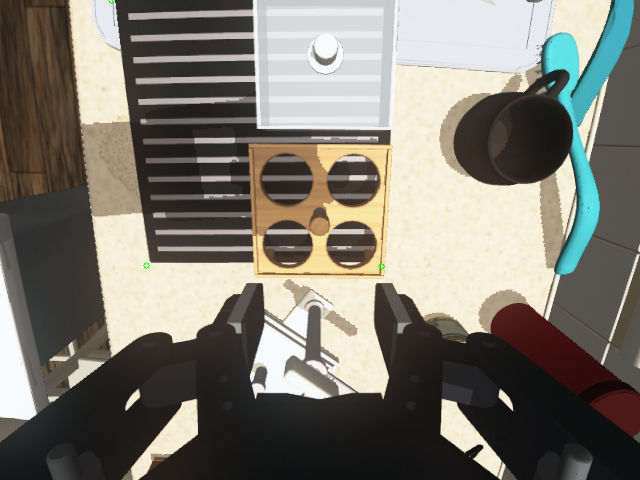

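```bash
python3 -m creep '[{"rot":[5,0,0],"travel":[0,-0.04,-0.013],"grip":0.05},{"rot":[10,0,0],"travel":[0,-0.08,-0.027],"grip":0.05},{"rot":[16,0,0],"travel":[0,-0.12,-0.04],"grip":0.05},{"rot":[22,0,0],"travel":[0,-0.16,-0.054],"grip":0.05},{"rot":[28,0,0],"travel":[0,-0.2,-0.068],"grip":0.05},{"rot":[37,0,0],"travel":[0,-0.229,-0.078],"grip":0.05},{"rot":[37,0,0],"travel":[0.03,-0.229,-0.078],"grip":0.05},{"rot":[37,0,0],"travel":[0.07,-0.229,-0.078],"grip":0.05}]'
python3 -m creep '[{"rot":[0,0,0],"travel":[0.03,0,0],"grip":0.05},{"rot":[0,0,0],"travel":[0.06,0,0],"grip":0.05},{"rot":[0,0,0],"travel":[0.08,0,0],"grip":0.05},{"rot":[0,0,0],"travel":[0.08,0,0],"grip":0.05},{"rot":[0,0,0],"travel":[0.08,0,0],"grip":0.05},{"rot":[0,0,0],"travel":[0.08,0,0],"grip":0.05},{"rot":[0,0,0],"travel":[0.08,0,0],"grip":0.05},{"rot":[0,0,0],"travel":[0.08,0,0],"grip":0.05}]'
python3 - <<'E'
from h import *
wpic('w13',[[497,-33,46],*place([496.5,-33,.978],[(75,75,14),(-75,75,14),(75,-75,14),(-75,-75,14)])])
go(497,-33,38,-34)
E
```

```text
t: 45.85
position: [497.8, -34.2, 204.5]
ee_rot: [[0.002, 0.561, 0.828], [-0.0, 0.828, -0.561], [-1.0, 0.001, 0.001]]
wrist_force: [0.8, -0.4, -1.0]
gripper_width: 50.0
t: 46.65
position: [497.2, -33.0, 124.6]
ee_rot: [[-0.002, 0.559, 0.829], [0.001, 0.829, -0.559], [-1.0, -0.0, -0.002]]
wrist_force: [0.4, 0.4, 0.3]
gripper_width: 49.8
t 46.7 pos [497.1 -33.  124.4] yaw -34.0 w 50.1 F [0.4 0.3 0.2]
  travel [0.0864, -0.0, 0.0] rot [0.03, -0.12, 0.01]
```

View pics/w13.png

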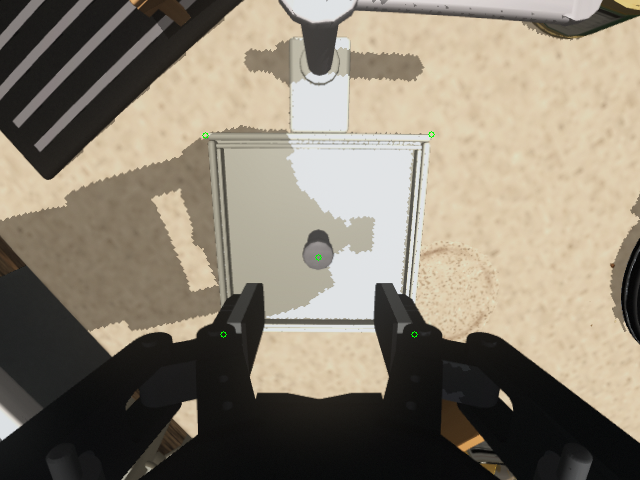

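```bash
python3 -m creep '[{"rot":[0,0,0],"travel":[0.03,0.001,0],"grip":0.05},{"rot":[0,0,0],"travel":[0.06,0.001,0],"grip":0.05},{"rot":[0,0,0],"travel":[0.085,0.001,0],"grip":0.05},{"rot":[0,0,0],"travel":[0.085,0.001,0],"grip":0.05},{"rot":[0,0,0],"travel":[0.085,0.001,0],"grip":0.0},{"rot":[0,0,0],"travel":[0.085,0.001,0],"grip":0.0},{"rot":[0,0,0],"travel":[0.085,0.001,0],"grip":0.0},{"rot":[0,0,0],"travel":[0.085,0.001,0],"grip":0.0}]' 50
python3 -m creep '[{"rot":[0,0,0],"travel":[-0.01,0,0],"grip":0.0},{"rot":[0,0,0],"travel":[-0.02,0,0],"grip":0.0},{"rot":[0,0,0],"travel":[-0.04,0,0],"grip":0.0},{"rot":[0,0,0],"travel":[-0.07,0,0],"grip":0.0},{"rot":[0,0,0],"travel":[-0.11,0,0],"grip":0.0},{"rot":[0,0,0],"travel":[-0.15,0,0],"grip":0.0},{"rot":[0,0,0],"travel":[-0.19,0,0],"grip":0.0},{"rot":[0,0,0],"travel":[-0.19,0,0],"grip":0.0}]'
python3 - <<'E'
from h import *
m=(489.5,264,np.radians(3)); q=place(m,[(-74,74,0)])[0];print(q)
wpic('s6',None,'side',(200,130,440,310)) 
go(q[0],q[1],230,3)
E
```

```text
t: 47.5
position: [498.1, -32.3, 40.4]
ee_rot: [[-0.0, 0.559, 0.829], [0.0, 0.829, -0.559], [-1.0, 0.0, -0.0]]
wrist_force: [-1.3, 0.7, 7.1]
gripper_width: 17.8
t: 48.3
position: [499.4, -32.7, 234.8]
ee_rot: [[0.007, 0.559, 0.829], [-0.002, 0.829, -0.559], [-1.0, 0.003, 0.007]]
wrist_force: [0.7, -0.3, -2.5]
gripper_width: 17.7
[411.72855367 334.02572481   0.        ]
t 48.35 pos [498.4 -32.4 231.6] yaw -34.0 w 17.6 F [ 0.3 -0.7 -2.7]
  travel [0.0013, 0.2555, -0.2766] rot [-36.97, 0.14, -0.02]
```

View pics/s6.png

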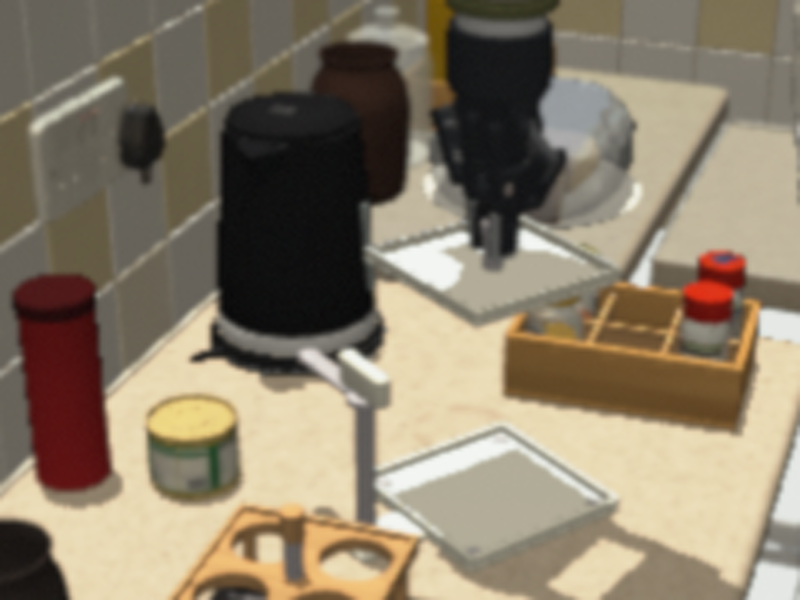

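```bash
python3 -m creep '[{"rot":[-4,0,0],"travel":[0,0.03,-0.032],"grip":0.0},{"rot":[-9,0,0],"travel":[0,0.06,-0.065],"grip":0.0},{"rot":[-14,0,0],"travel":[0,0.09,-0.097],"grip":0.0},{"rot":[-20,0,0],"travel":[0,0.12,-0.13],"grip":0.0},{"rot":[-26,0,0],"travel":[0,0.15,-0.162],"grip":0.0},{"rot":[-32,0,0],"travel":[0,0.18,-0.195],"grip":0.0},{"rot":[-37,0,0],"travel":[0,0.21,-0.227],"grip":0.0},{"rot":[-37,0,0],"travel":[0,0.24,-0.26],"grip":0.0}]'
python3 -m creep '[{"rot":[0,0,0],"travel":[0,0,0],"grip":0.0},{"rot":[0,0,0],"travel":[0.0,0.024,0.001],"grip":0.0},{"rot":[0,0,0],"travel":[0.02,0.024,0.001],"grip":0.0},{"rot":[0,0,0],"travel":[0.06,0.024,0.001],"grip":0.0},{"rot":[0,0,0],"travel":[0.1,0.024,0.001],"grip":0.0},{"rot":[0,0,0],"travel":[0.13,0.024,0.001],"grip":0.0},{"rot":[0,0,0],"travel":[0.13,0.024,0.001],"grip":0.0},{"rot":[0,0,0],"travel":[0.13,0.024,0.001],"grip":0.0}]'
python3 - <<'E'
from h import *
go(411.7,334,43,3)
E
```

```text
t: 49.15
position: [415.0, 313.4, 228.3]
ee_rot: [[-0.005, -0.055, 0.998], [0.0, 0.998, 0.055], [-1.0, 0.001, -0.005]]
wrist_force: [0.9, -0.6, -2.7]
gripper_width: 17.5
t: 49.95
position: [415.8, 335.9, 99.9]
ee_rot: [[-0.004, -0.052, 0.999], [0.001, 0.999, 0.052], [-1.0, 0.001, -0.004]]
wrist_force: [-0.3, -0.1, -1.7]
gripper_width: 17.9
t 49.95 pos [415.8 335.9  99.9] yaw 3.0 w 17.9 F [-0.3 -0.1 -1.7]
  travel [0.0569, -0.0017, -0.004] rot [0.0, -0.2, -0.06]
```

```bash
python3 -m creep '[{"rot":[0,-0.2,0],"travel":[0.02,-0.001,-0.004],"grip":0.0},{"rot":[0,-0.2,0],"travel":[0.035,-0.001,-0.004],"grip":0.0},{"rot":[0,-0.2,0],"travel":[0.045,-0.001,-0.004],"grip":0.0},{"rot":[0,-0.2,0],"travel":[0.05,-0.001,-0.004],"grip":0.0},{"rot":[0,-0.2,0],"travel":[0.055,-0.001,-0.004],"grip":0.0},{"rot":[0,-0.2,0],"travel":[0.058,-0.001,-0.004],"grip":0.0},{"rot":[0,-0.2,0],"travel":[0.058,-0.001,-0.004],"grip":0.0},{"rot":[0,-0.2,0],"travel":[0.058,-0.001,-0.004],"grip":0.0}]'
python3 - <<'E'
from h import *
wpic('s7',None,'side',(180,220,440,415))
go(411.7,334,43,3)
E
```

```text
t: 50.75
position: [412.0, 335.3, 42.5]
ee_rot: [[0.002, -0.053, 0.999], [0.002, 0.999, 0.053], [-1.0, 0.002, 0.002]]
wrist_force: [-1.2, -1.1, 6.3]
gripper_width: 17.7
t 50.8 pos [412.  335.3  42.4] yaw 3.0 w 17.6 F [-1.8 -1.4  5.8]
  travel [-0.0006, -0.0013, -0.0003] rot [0.03, 0.11, -0.11]
```

View pics/s7.png

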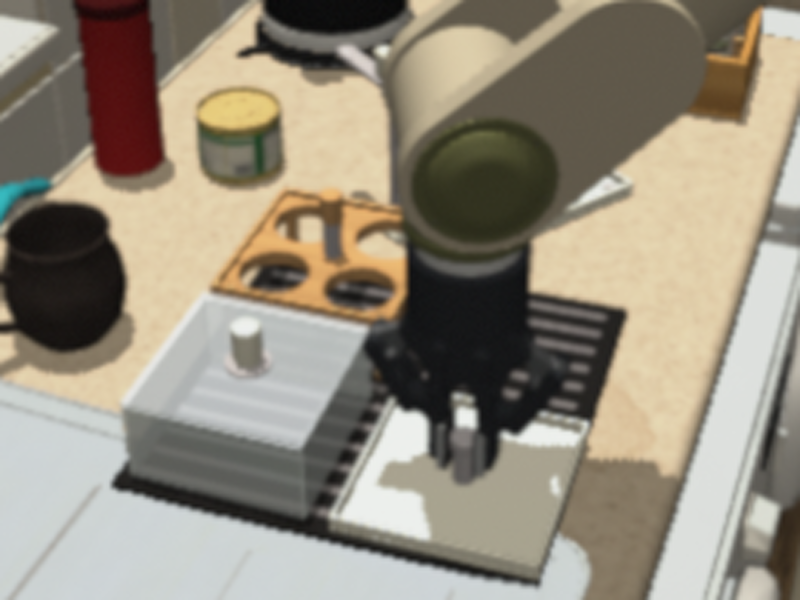

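```bash
python3 -m creep '[{"rot":[0,0,0],"travel":[-0.001,0,0],"grip":0.0},{"rot":[0,0,0],"travel":[-0.001,0,0],"grip":0.05},{"rot":[0,0,0],"travel":[-0.001,0,0],"grip":0.05},{"rot":[0,0,0],"travel":[-0.001,0,0],"grip":0.05},{"rot":[0,0,0],"travel":[-0.001,0,0],"grip":0.05},{"rot":[0,0,0],"travel":[-0.05,0,0],"grip":0.05},{"rot":[0,0,0],"travel":[-0.1,0,0],"grip":0.05},{"rot":[0,0,0],"travel":[-0.15,0,0],"grip":0.05}]'
python3 -m creep '[{"rot":[0,0,0],"travel":[-0.05,0,0],"grip":0.05},{"rot":[0,0,0],"travel":[-0.1,0,0],"grip":0.05},{"rot":[0,0,0],"travel":[-0.12,-0.05,-0.05],"grip":0.05},{"rot":[0,0,0],"travel":[-0.12,-0.1,-0.09],"grip":0.05},{"rot":[0,0,0],"travel":[-0.12,-0.14,-0.1],"grip":0.05},{"rot":[0,0,0],"travel":[-0.12,-0.14,-0.1],"grip":0.05},{"rot":[0,0,0],"travel":[-0.12,-0.14,-0.1],"grip":0.05},{"rot":[0,0,0],"travel":[-0.12,-0.14,-0.1],"grip":0.05}]'
python3 - <<'E'
from h import *
m=(489.5,264,np.radians(3))
wpic('w14',place(m,[(145,145,8),(145,-145,8),(-145,145,8),(-145,-145,8)]))
wpic('s8',None,'side',(180,200,440,395))
wpic('sc9',None,'scene',(180,180,440,375))
go(411.7,334,43,3)
E
```

```text
t: 51.6
position: [411.1, 334.7, 193.4]
ee_rot: [[0.0, -0.053, 0.999], [0.001, 0.999, 0.053], [-1.0, 0.001, 0.0]]
wrist_force: [0.6, 0.4, 0.7]
gripper_width: 50.3
t: 52.4
position: [319.1, 189.6, 311.6]
ee_rot: [[0.002, -0.052, 0.999], [0.002, 0.999, 0.052], [-1.0, 0.002, 0.002]]
wrist_force: [0.2, 0.7, -0.8]
gripper_width: 49.8
t 52.55 pos [319.2 190.2 311.1] yaw 3.1 w 49.9 F [ 0.1 -0.2 -0.9]
  travel [0.2683, 0.1382, 0.1] rot [0.07, 0.0, -0.09]
```

View pics/w14.png

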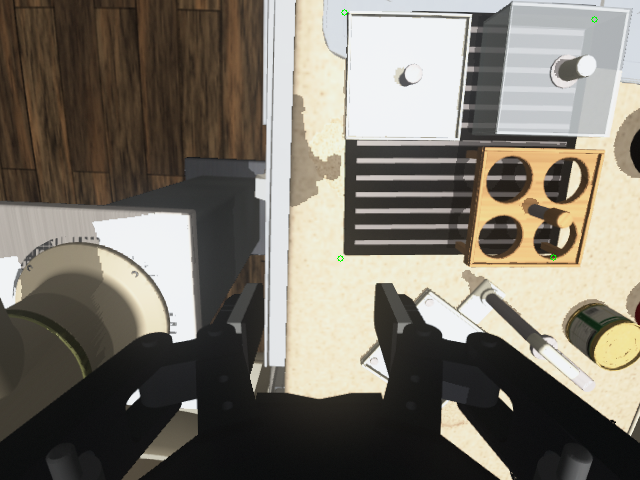

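View pics/s8.png

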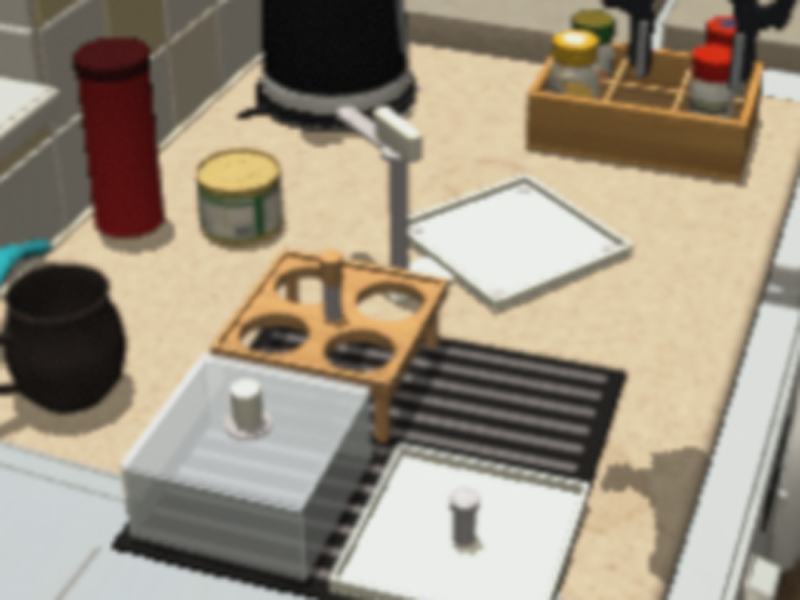

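View pics/sc9.png

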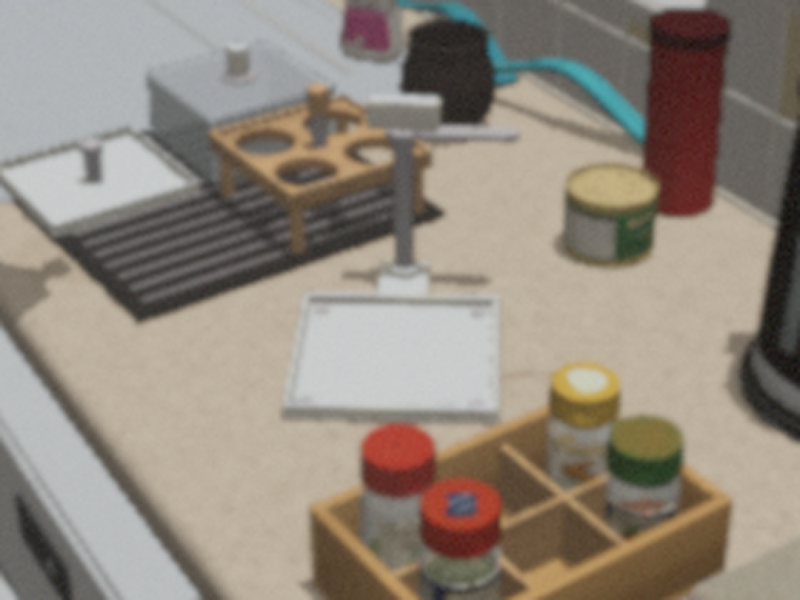

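```bash
python3 -c "
from plant import arm
print(arm.finish_job())"
```

```text
the job is handed in; nothing more can be done
None
```

I took the caddy apart in the order asked and handed the job in at about 53 s. `finish_job` gives no verdict, so my checks below are all I have.

- **Latch and cover:** I turned the latch about 80° further from its start, to roughly 1.5 rad. The cover was then lifted off and set on the mat.
- **Jars:** There were four jars, one in each corner compartment of the crate. All of them look upright in the last pictures.
- **Crate:** It had been knocked about 27 mm when I looked before placing the first jar. I measured it again, and it stayed put in every later picture.
- **Rack and drip tray:** Both are on the mat beside the cover, with the rack and tray diagonally opposite.
- **Last pictures (scene, side and wrist):** All three parts are flat, right way up and side by side. The latch still points away, the mug and pea tin show no sign of having moved, and the gripper is clear of everything.

**What went less smoothly:**
- **Rack:** When it first touched the mat I read about 14 N upward and 10 N sideways. I lifted it, moved it about 10 mm inward and set it down again. The second contact gave similar readings (17 N up, 10 N sideways), which I took to be ordinary contact with the mat.
- **Yellow jar:** I let it go a few millimetres above the crate floor. It still landed upright.
- **Camera offset:** Projected points were 2 to 3 mm off in the wrist pictures throughout, with no effect on the grasps.

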